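# Make up the fitting kits for two metal hoses

### The arm

A 6-joint arm with a two-finger parallel gripper is mounted at the origin on the work surface. World frame = base frame: x ahead of the robot, y to its left, z up, the work surface at z = 0. Lengths are in m, angles in degrees, forces in N, time in s.
With the tool pointing down it reaches from about 0.35 to 0.85 m from the base axis. Payload 8.1 kg.
Tool frame: the origin (TCP) lies midway between the tips of the shut fingers; the grasp point (between the pads) lies 19 mm behind it (r.grip_point_offset is the distance from the TCP to the grasp point, in m); z points along the fingers, y is the line along which they close (so a half turn about z gives the same grasp; the last joint's range is limited). The gripper opens to 85 mm and grips with 20 to 120 N. Pads are 22 mm wide; open, the fingers measure 114 mm over their backs; the gripper's body (76 mm by 85 mm) begins 54 mm behind the grasp point. The pads swing forward as they close: fully open they stand 13 mm farther back than shut.
Start: joints at [65.581, 7.471, 85.268, -0, 87.261, -4.893], TCP at [0.201, 0.566, 0.231] pointing down, gripper open.
Joint ranges: [-169.43, 169.43], [-51.17, 129.36], [1.28, 143.12], [-76.62, 256.62], [0, 156.53], [-152.29, 152.29]. Speed limits (degrees/s): [136.94, 136.94, 159.86, 180, 180, 180].

### API

Orientations are given as a 3x3 rotation matrix whose columns are the frame's x, y, z axes.
In Python, from plant import sensors, eyes, job_done, r gives the robot as it stands. The module is installed in compiled form; this text tells all that it offers.
- The arm moves only by the tool step_arm, never from a script. Its argument "deltas" is a list of rows, each an object with "rotation": the turn, a rotation vector about the tool's x, y, z in rad, a list of three; "delta_pos": the shift along the tool's x, y, z in mm, a list of three; "claw": the finger opening in mm, from 0 to 85.4. A call has 1 to 5 rows; each row is the pose to reach, as a shift and turn from the pose commanded when the call began, along the tool's axes at that moment; what a row does not reach only later rows make up. A row lasts 1/10 s, in which the tool goes at most 50 mm and 8.59 degrees, less where a joint would pass 70% of its speed; a pose out of reach is approached as far as the arm can. A call with a gripper value outside its range is refused whole. The fingers move at their own pace and stop on an object; the grip force is fixed at half the most. Time passes only in rows, so rows that repeat a pose let the fingers close. It gives the time, the measured TCP pose, the force, the opening and the grip force at its end, in the units of the state.
- sensors.get_obs(): the state, without advancing time (a new reading comes with each control period).
- eyes.snapshot(name): name is "side" or "top"; returns (picture, depth): 400x640x3 uint8, red, green, blue; 400x640 float32, m along the optical axis (not along the pixel's ray), 0 where there is no reading.
- eyes.camera_model(name): a dict with "fx", "fy", "cx", "cy" (pixels), "R" (3x3) and "t" (3): a world point X has camera coordinates R X + t. Camera axes: x right, y down, z forward; pixel columns grow to the right and rows downward; lengths in m; the calibration is good to about 2 mm. A picture is of the moment at which its call begins. camera_model takes no time and is no camera call.
- job_done(): hands the job in; it is judged then, once.
The state is a dict: "time_s": time; "qpos": joint angles; "dq": joint speeds; "tau": joint torques, N m; "eef_pos": TCP position; "orientation": TCP orientation; "force": force on the tool from outside, world axes, zero at the start; "ft_torque": the same for the moment, N m; "gripper_width": finger opening in m; "gripper_force": force on a finger pad.
Only numpy, scipy, OpenCV 4.12 (cv2) and the standard library are available. Lean on these libraries where they do the work, as an engineer would, in place of code of your own. Each camera call takes 0.05 s, during which the arm holds its last target. There are 200 camera calls.

### The job

Make up the two hose kits from the loose fittings: on the kit board with the long recess put the flange, turned so that its plate drops into that recess, and the large coupling in the round recess beside it; on the board with three round recesses put the hex swivel nut in the largest, the small coupling in the middle-sized and the hex nipple in the smallest. Stand every fitting upright and fully down in its recess, set down and not dropped, and leave the cap, the tee and the tape measure where they lie.

Things in the scene. Friction and masses are not known exactly. Their poses are not given: they have to be found in the camera images.
- flange_mid (a point): Weld-neck flange of zinc-plated steel, about 0.65 kg: a flat rectangular plate 100 x 60 x 12 mm (long side along x, short side along y) with two bolt holes, lying flat, and a round upright neck 40 mm in diameter rising from its middle to 54 mm above the underside. This point is on the axis of the neck, 34 mm above the underside, where the neck is to be gripped; x along the long side of the plate, z up. Half a turn makes no difference.
- large_coupling_mid (a point): Large plain pipe coupling: a short steel tube, outer diameter 62 mm, bore 48 mm, 56 mm tall, about 0.45 kg. Stands upright on the table; this point is on its axis, z up, half-way up (28 mm above the underside).
- small_coupling_mid (a point): Small plain pipe coupling: a short steel tube, outer diameter 44 mm, bore 32 mm, 56 mm tall, about 0.28 kg. Stands upright on the table; this point is on its axis, z up, half-way up (28 mm above the underside).
- swivel_nut_mid (a point): Hex swivel nut with sleeve, steel, about 0.45 kg: below, a hexagon 52 mm across flats (60 mm across corners) and 38 mm tall, one pair of flats facing +y and -y, the others every 60 degrees; on it a round sleeve 40 mm in diameter up to 58 mm. Stands upright on the table; this point is on its axis, z up, half-way up (29 mm above the underside), within the hexagon.
- nipple_mid (a point): Hex nipple standing on end, steel, about 0.3 kg: threaded ends 33 mm in diameter and between them a hexagon 41 mm across flats (47 mm across corners), 16 mm tall, from 22 to 38 mm above the underside, one pair of flats facing +y and -y, the others every 60 degrees; 60 mm tall in all. Stands upright on the table; this point is on its axis, z up, half-way up (30 mm above the underside), at the middle of the hexagon.
- cap_mid (a point): Domed pipe cap, 52 mm in diameter, 37 mm tall, not wanted: stays where it lies. Point on its axis 18 mm above the table.
- tee_mid (a point): Small pipe tee lying flat, 62 mm long along x, branch to -y 32 mm from the centre, 37 mm tall, not wanted: stays where it lies. Point where its axes cross, 18.5 mm above the table.
- tape_measure_mid (a point): Grey tape measure standing on edge, 62 mm along x, 36 mm along y, 60 mm tall, not wanted: stays where it lies. Point at its centre, 30 mm above the table.
- flange_board: Kit board for the flanged hose, fixed: plywood 230 x 100 x 20 mm (x along its length, z up), origin at the middle of its underside on the table. Two recesses 5 mm deep (their dark floors 15 mm above the underside, the top face at 20 mm): a long rectangular one, 118 mm along x by 78 mm along y, centred at x = -46 mm, y = 0; a round one 80 mm in diameter centred at x = +65 mm, y = 0.
- swivel_board: Kit board for the swivel-ended hose, fixed: plywood 230 x 100 x 20 mm (x along its length, z up), origin at the middle of its underside on the table. Three round recesses in a row, 5 mm deep (their dark floors 15 mm above the underside, the top face at 20 mm): 76 mm in diameter at x = -67 mm, 60 mm at x = +12 mm, 50 mm at x = +79 mm, all at y = 0.
Not all that is in view belongs to the job. Leave any blue look-alike of the part that bears small_coupling_mid alone.

How it is judged (in metres and radians):
At the end, for the whole second after the job is handed in: Each of the five fittings at rest in its own recess as the goal says: within 12 mm of the middle of the recess along and across the board, within 3 mm of lying on its floor, upright within 0.08 rad; the long side of the flange along the board within 0.3 rad (x of flange_mid in the frame of flange_board between -0.058 and -0.034 m and y of flange_mid in the frame of flange_board between -0.012 and 0.012 m and z of flange_mid in the frame of flange_board between 0.046 and 0.052 m and angle between each of flange_mid, large_coupling_mid, swivel_nut_mid, small_coupling_mid, nipple_mid's own z axis and vertical below 0.08 rad and linear speed of each of flange, large_coupling, swivel_nut, small_coupling, nipple below 0.02 m/s and x of large_coupling_mid in the frame of flange_board between 0.053 and 0.077 m and y of large_coupling_mid in the frame of flange_board between -0.012 and 0.012 m and z of large_coupling_mid in the frame of flange_board between 0.04 and 0.046 m and x of swivel_nut_mid in the frame of swivel_board between -0.079 and -0.055 m and y of swivel_nut_mid in the frame of swivel_board between -0.012 and 0.012 m and z of swivel_nut_mid in the frame of swivel_board between 0.041 and 0.047 m and x of small_coupling_mid in the frame of swivel_board between 0 and 0.024 m and y of small_coupling_mid in the frame of swivel_board between -0.012 and 0.012 m and z of small_coupling_mid in the frame of swivel_board between 0.04 and 0.046 m and x of nipple_mid in the frame of swivel_board between 0.067 and 0.091 m and y of nipple_mid in the frame of swivel_board between -0.012 and 0.012 m and z of nipple_mid in the frame of swivel_board between 0.042 and 0.048 m and angle between the x axis of flange_mid and the x axis of flange_board, either way round below 0.3 rad); the robot touches nothing.
It fails at once if a fitting is dropped or thrown (it moves faster than 0.9 m/s, a fall of 4 cm, with no finger on it) ((linear speed of flange above 0.9 m/s and contact force between the fingers and flange below 0.05 N) or (linear speed of large_coupling above 0.9 m/s and contact force between the fingers and large_coupling below 0.05 N) or (linear speed of swivel_nut above 0.9 m/s and contact force between the fingers and swivel_nut below 0.05 N) or (linear speed of small_coupling above 0.9 m/s and contact force between the fingers and small_coupling below 0.05 N) or (linear speed of nipple above 0.9 m/s and contact force between the fingers and nipple below 0.05 N)).
It fails at once if the cap, the tee or the tape measure is shifted by more than 20 mm (distance of any of cap_mid, tee_mid, tape_measure_mid from where it was at the start of the episode above 0.02 m).
It also fails if it takes over 128 s, if anything falls off the work surface, if the arm or the gripper's body presses on something with over 40 N, if the wrist force passes 120 N, or if a joint passes its speed limit or range.

## Working session

There is one attempt and no reset: what is moved stays moved. The work goes in short steps, Python scripts to look and compute and a tool call to move; the robot and the scene stay as the last step left them, time stands still between calls to the robot, and variables do not carry over. Pictures are saved under pics/ and viewed, at most 14 in all, crops included, and the job is handed in when it is done.

Besides the shell and the picture viewer there is one more tool, called after "Call:" by a JSON object that holds its "op" and its "data", one argument or row to a line. step_arm: Moves the arm, as the interface text tells. Its arguments: {"type":"object","properties":{"deltas":{"type":"array"}},"required":["deltas"]}

```bash
mkdir -p pics; python3 - <<'E'
from plant import sensors,eyes
import cv2,numpy as np
for n in("top","side"):
    p,d=eyes.snapshot(n); cv2.imwrite(f"pics/{n}0.png",p[:,:,::-1]); np.savez(f"{n}0.npz",p=p,d=d)
    m=eyes.camera_model(n); print(n,m, d.min(),d.max())
o=sensors.get_obs();print(o)
E
```

```text
top {'fx': 397.10641735057584, 'fy': 397.10641735057584, 'cx': 314.7023622242415, 'cy': 198.06975545284968, 'R': array([[-0.01410988, -0.9995343 ,  0.02705714],
       [-0.9984881 ,  0.01264706, -0.05349365],
       [ 0.05312654, -0.02777103, -0.99820155]]), 't': array([-0.00945341,  0.59897338,  0.78449037])} 0.0 0.86186296
side {'fx': 418.4206663796209, 'fy': 418.4206663796209, 'cx': 324.079863105194, 'cy': 204.2739082178707, 'R': array([[-0.95804976, -0.28643467, -0.00978986],
       [-0.16797145,  0.58884239, -0.79060118],
       [ 0.23222028, -0.75579085, -0.61225316]]), 't': array([0.57276668, 0.12490102, 0.84583405])} 0.0 3.1242037
{'time_s': 0.1, 'qpos': array([ 6.55798260e+01,  7.51209352e+00,  8.53231855e+01, -1.83715792e-04,
        8.72625809e+01, -4.89290451e+00]), 'dq': array([-0.04464829, -0.06340283, -0.15472845,  0.11346602, -0.03678179,
        0.06226208]), 'tau': array([-1.00293782e-04, -5.70960367e+01, -5.01935899e+01, -3.57355511e-04,
        8.33379105e-03,  8.31984175e-05]), 'eef_pos': array([0.20032316, 0.56503762, 0.23033426]), 'orientation': array([[-9.42482514e-01,  3.34254719e-01, -7.03204293e-04],
       [ 3.34255428e-01,  9.42481239e-01, -1.55650247e-03],
       [ 1.42488560e-04, -1.70202621e-03, -9.99998541e-01]]), 'force': array([-0.38341926,  0.04124775,  0.2836382 ]), 'ft_torque': array([ 0.03383121, -0.0498302 ,  0.05774932]), 'gripper_force': 0.0, 'gripper_width': 0.08561962185292535}
```

View pics/top0.png

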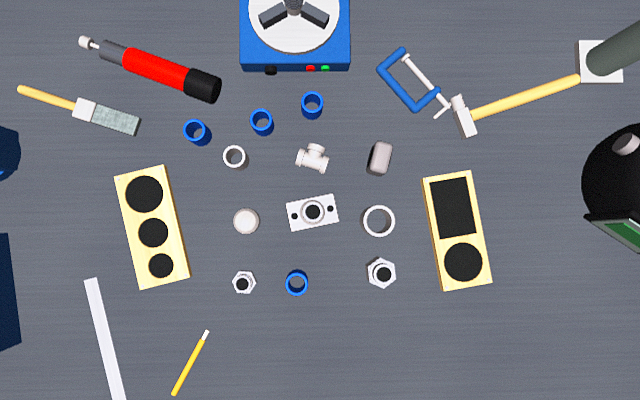

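View pics/side0.png

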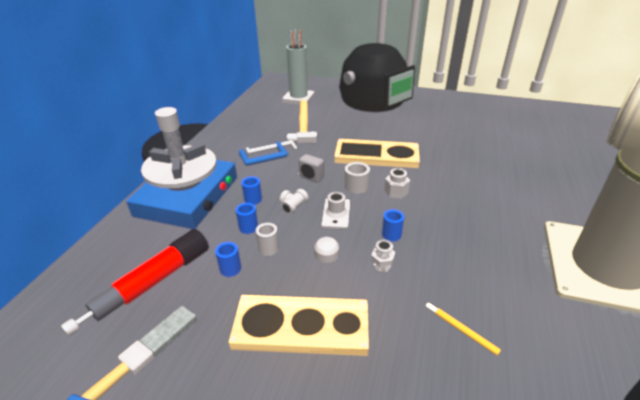

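The top view shows these candidates. Blue is the look-alike colour, so I choose the grey tube.
- Small coupling: grey tube (234,156). Blue tubes at (194,130), (261,121), (312,104) and (297,282) are look-alikes.
- Large coupling: (378,221).
- Flange: (313,212).
- Swivel nut: (381,272). The nipple is the similar hex part at (244,282).
- Leave alone: cap (246,221), tee (313,157), tape (379,158).

Boards: the swivel board is at left (152,227), the flange board at right (457,230).

```bash
cat > h.py <<'E'
import numpy as np,cv2
from plant import sensors,eyes
def cast(n,uv,z):
    m=eyes.camera_model(n);R,t=m["R"],m["t"];uv=np.atleast_2d(uv).astype(float)
    d=np.c_[(uv[:,0]-m["cx"])/m["fx"],(uv[:,1]-m["cy"])/m["fy"],np.ones(len(uv))]@R
    c=-R.T@t; return c+d*((z-c[2])/d[:,2])[:,None]
def world(n,d):
    m=eyes.camera_model(n);v,u=np.mgrid[:400,:640]
    P=np.stack([(u-m["cx"])/m["fx"]*d,(v-m["cy"])/m["fy"]*d,d],-1)
    return (P-m["t"])@m["R"]
E
python3 - <<'E'
from h import *
f=np.load("top0.npz");p,d=f["p"],f["d"];W=world("top",d)
np.set_printoptions(precision=4,suppress=True)
obj=dict(flange=(313,212,.054),large=(378,221,.056),small=(234,156,.056),swivel=(381,272,.058),nipple=(244,282,.060),cap=(246,221,.037),tee=(313,157,.037),tape=(379,158,.060))
v,u=np.mgrid[:400,:640]
for k,(a,b,h) in obj.items():
    near=(np.hypot(u-a,v-b)<32)&(d>0)
    zz=W[...,2][near]; 
    m=(near&(abs(W[...,2]-h)<.006)).astype(np.uint8)
    n,l,s,c=cv2.connectedComponentsWithStats(m)
    i=1+np.argmax(s[1:,4]); ct=np.argwhere(l==i)[:,::-1].astype(np.float32)
    (cx,cy),r=cv2.minEnclosingCircle(ct)
    X=cast("top",(cx,cy),h)[0]
    print(k,"px",round(cx,1),round(cy,1),"r_mm",round((r+.5)*(.83-h)/397*1000,1),"xy",X,"ztop",np.percentile(zz,98).round(4),"area",s[i,4])
hsv=cv2.cvtColor(p,cv2.COLOR_RGB2HSV)
for nm,(x0,x1) in dict(swivel=(100,200),flange=(410,510)).items():
    m=((hsv[...,0]>12)&(hsv[...,0]<35)&(hsv[...,1]>50)&(v>155)&(v<300)&(u>x0)&(u<x1)).astype(np.uint8)
    cs,_=cv2.findContours(m,cv2.RETR_EXTERNAL,cv2.CHAIN_APPROX_NONE);c=max(cs,key=cv2.contourArea)
    X=cast("top",c[:,0],.02)[:,:2].astype(np.float32)
    print(nm,cv2.minAreaRect(X))
    sub=np.zeros_like(m);cv2.drawContours(sub,[c],-1,1,-1)
    dark=((sub>0)&(hsv[...,2]<90)).astype(np.uint8)
    cs,_=cv2.findContours(dark,cv2.RETR_EXTERNAL,cv2.CHAIN_APPROX_NONE)
    for c in cs:
        if cv2.contourArea(c)>100:
            X=cast("top",c[:,0],.02)[:,:2].astype(np.float32);print(" recess",cv2.minAreaRect(X))
# flange plate
m=((np.hypot(u-313,v-212)<45)&(W[...,2]>.006)&(W[...,2]<.018)&(abs(u-313)<30)).astype(np.uint8)
ys=np.argwhere(m)[:,::-1];X=W[m>0][:,:2].astype(np.float32);print("plate",cv2.minAreaRect(X))
# hexes
for k,(a,b,z) in dict(swivel=(381,272,.038),nipple=(244,282,.038)).items():
    m=(np.hypot(u-a,v-b)<26)&(abs(W[...,2]-z)<.005); X=W[m][:,:2].astype(np.float32)
    hull=cv2.convexHull(X)[:,0]; best=[]
    for t in range(0,60):
        w=[np.ptp(hull@[np.cos(np.radians(t+q)),np.sin(np.radians(t+q))]) for q in(0,60,120)];best.append(np.mean(w))
    t=int(np.argmin(best));print(k,"flat normal deg",t,min(best),max(best),cv2.minEnclosingCircle(X))
# table flatness check
print("table z",np.median(W[300:390,350:600,2]))
big=cv2.resize(p[90:310,90:510],None,fx=1.9,fy=1.9,interpolation=cv2.INTER_CUBIC);cv2.imwrite("pics/crop0.png",big[:,:,::-1])
E
```

```text
flange px 312.1 211.9 r_mm 21.1 xy [ 0.5703 -0.0111  0.054 ] ztop 0.0548 area 337
large px 378.4 220.9 r_mm 32.3 xy [ 0.5513 -0.138   0.056 ] ztop 0.0563 area 333
small px 233.8 156.8 r_mm 23.3 xy [0.6778 0.1376 0.056 ] ztop 0.0553 area 199
swivel px 382.7 274.4 r_mm 21.6 xy [ 0.4498 -0.1435  0.058 ] ztop 0.0591 area 346
nipple px 242.0 283.7 r_mm 18.5 xy [0.4374 0.1224 0.06  ] ztop 0.0601 area 247
cap px 244.7 220.9 r_mm 22.8 xy [0.5549 0.1202 0.037 ] ztop 0.0358 area 324
tee px 312.0 159.4 r_mm 33.0 xy [ 0.6741 -0.0126  0.037 ] ztop 0.0357 area 339
tape px 380.9 157.4 r_mm 31.9 xy [ 0.6733 -0.1448  0.06  ] ztop 0.0605 area 519
swivel ((0.5475868582725525, 0.30441203713417053), (0.23233963549137115, 0.10661831498146057), 13.386616706848145)
 recess ((0.46965542435646057, 0.2880447208881378), (0.04509910196065903, 0.04481536149978638), 0.2826733887195587)
 recess ((0.5355173945426941, 0.3031311631202698), (0.05540478974580765, 0.05474836006760597), 0.32050424814224243)
 recess ((0.6120321154594421, 0.32137519121170044), (0.07089032977819443, 0.06963036209344864), 89.36099243164062)
flange ((0.5308411717414856, -0.30094853043556213), (0.23261500895023346, 0.10731274634599686), 9.062576293945312)
 recess ((0.46728670597076416, -0.3128052353858948), (0.07528851926326752, 0.07385477423667908), 88.95701599121094)
 recess ((0.5765081644058228, -0.29597824811935425), (0.11516435444355011, 0.07503584027290344), 9.013157844543457)
plate ((0.5990655422210693, -0.005494553595781326), (0.11866279691457748, 0.09975918382406235), 11.135497093200684)
swivel flat normal deg 35 0.052028344029185526 0.0584802824269513 ((0.4495638906955719, -0.1443554162979126), 0.029444891959428787)
nipple flat normal deg 56 0.04112312046341584 0.04532191227252478 ((0.43628424406051636, 0.1223381906747818), 0.02313150279223919)
table z 0.00015086583544585334
```

View pics/crop0.png

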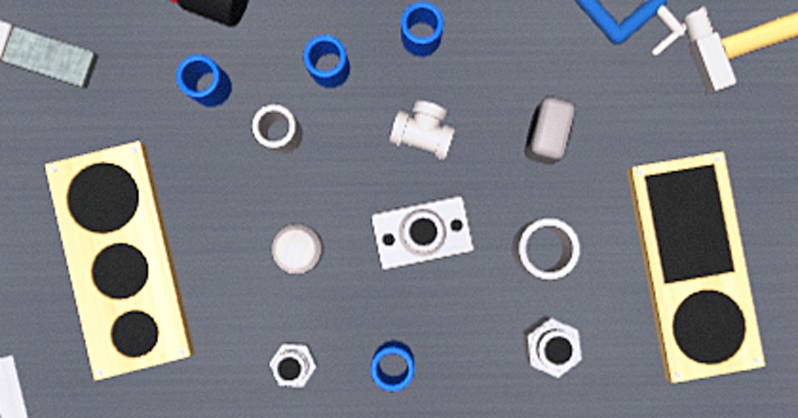

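The crop confirms the choices: the grey small tube is at crop (275,127), with blue tubes around it. Next I measure the flange yaw and plan the first reach, to the nipple.

```bash
cat >> h.py <<'E'
def plan(wps,start=None):
    """wps: (name,x,y,z,psi) ; prints delta in tool frame (mm), tool-z turn (rad), rows needed; one target per line"""
    o=sensors.get_obs();p=o["eef_pos"]*1000;R=o["orientation"];psi=np.degrees(np.arctan2(R[1,1],R[0,1]))
    print("t",round(o["time_s"],1),"tcp",p.round(1),"psi",round(psi,1),"tilt",np.degrees(np.arccos(-R[2,2])).round(2),"w",round(o["gripper_width"]*1000,1),"F",round(o["gripper_force"],1))
    for n,x,y,z,ps in wps:
        q=np.array([x,y,z])*1000;d=q-p;a=np.radians(psi);Y=np.array([np.cos(a),np.sin(a),0]);X=np.array([Y[1],-Y[0],0])*-1
        turn=(psi-ps+180)%360-180
        print(n,"d",(X@d).round(1),(Y@d).round(1),(-d[2]).round(1),"rz",np.radians(turn).round(3),"rows",np.ceil(max(np.linalg.norm(d)/50,abs(turn)/8.59)))
        p=q;psi=ps
E
python3 - <<'E'
from h import *
f=np.load("top0.npz");p,d=f["p"],f["d"];W=world("top",d);v,u=np.mgrid[:400,:640]
m=((p.min(-1)>150)&(abs(u-313)<32)&(abs(v-212)<25)).astype(np.uint8)
m=cv2.morphologyEx(m,cv2.MORPH_CLOSE,np.ones((5,5),np.uint8))
n,l,s,c=cv2.connectedComponentsWithStats(m);i=1+np.argmax(s[1:,4])
low=(l==i)&(W[...,2]<.02)
X=cast("top",np.argwhere(low)[:,::-1],.012)[:,:2].astype(np.float32);print(cv2.minAreaRect(X))
print(sensors.get_obs()["orientation"][:,0])
plan([("a",.437,.1223,.15,116),("b",.437,.1223,.016,116)])
E
```

```text
((0.571026623249054, -0.011210814118385315), (0.06044524535536766, 0.09897533059120178), 11.108129501342773)
[-9.42482514e-01  3.34255428e-01  1.42488560e-04]
t 0.1 tcp [200.3 565.  230.3] psi 70.5 tilt 0.1 w 85.6 F 0.0
a d -371.1 -338.2 80.3 rz -0.795 rows 11.0
b d 0.0 0.0 134.0 rz 0.0 rows 3.0
```

Call:
{"op": "step_arm", "data": {
  "deltas": [
    {"rotation":[0,0,0],"delta_pos":[-25,-23,5],"claw":85},
    {"rotation":[0,0,0],"delta_pos":[-60,-55,13],"claw":85},
    {"rotation":[0,0,0],"delta_pos":[-96,-88,21],"claw":85},
    {"rotation":[0,0,0],"delta_pos":[-132,-121,29],"claw":85},
    {"rotation":[0,0,0],"delta_pos":[-168,-154,37],"claw":85}
  ]
}}

```text
time_s: 0.6
eef_pos: [0.3076, 0.3623, 0.1935]
orientation: [[-0.943, 0.334, -0.0], [0.334, 0.943, -0.0], [0.0, -0.001, -1.0]]
force: [0.9, -0.2, 0.3]
gripper_width: 0.0851
gripper_force: 0.0
```

Call:
{"op": "step_arm", "data": {
  "deltas": [
    {"rotation":[0,0,0],"delta_pos":[-35,-32,8],"claw":85},
    {"rotation":[0,0,0],"delta_pos":[-70,-64,16],"claw":85},
    {"rotation":[0,0,0],"delta_pos":[-105,-96,24],"claw":85},
    {"rotation":[0,0,0],"delta_pos":[-140,-128,32],"claw":85},
    {"rotation":[0,0,0],"delta_pos":[-168,-154,37],"claw":85}
  ]
}}

```text
time_s: 1.1
eef_pos: [0.4145, 0.1605, 0.1564]
orientation: [[-0.942, 0.335, -0.001], [0.335, 0.942, -0.001], [0.0, -0.001, -1.0]]
force: [0.9, 0.4, 0.8]
gripper_width: 0.0848
gripper_force: 0.0
```

Call:
{"op": "step_arm", "data": {
  "deltas": [
    {"rotation":[0,0,-0.15],"delta_pos":[-15,-12,2],"claw":85},
    {"rotation":[0,0,-0.3],"delta_pos":[-35,-30,6],"claw":85},
    {"rotation":[0,0,-0.45],"delta_pos":[-35,-30,6],"claw":85},
    {"rotation":[0,0,-0.6],"delta_pos":[-35,-30,6],"claw":85},
    {"rotation":[0,0,-0.74],"delta_pos":[-35,-30,6],"claw":85}
  ]
}}

```text
time_s: 1.6
eef_pos: [0.4369, 0.1225, 0.1508]
orientation: [[-0.919, -0.394, -0.001], [-0.394, 0.919, -0.0], [0.001, 0.0, -1.0]]
force: [0.8, 0.2, -0.2]
gripper_width: 0.0853
gripper_force: 0.0
```

```bash
python3 - <<'E'
from h import *
plan([("a",.437,.1223,.15,116),("b",.437,.1223,.016,116)])
E
```

```text
t 1.6 tcp [436.9 122.5 150.8] psi 113.2 tilt 0.06 w 85.3 F 0.0
a d 0.0 -0.2 0.8 rz -0.049 rows 1.0
b d 0.0 0.0 134.0 rz 0.0 rows 3.0
```

Call:
{"op": "step_arm", "data": {
  "deltas": [
    {"rotation":[0,0,-0.049],"delta_pos":[0,0,40],"claw":70},
    {"rotation":[0,0,-0.049],"delta_pos":[0,0,80],"claw":70},
    {"rotation":[0,0,-0.049],"delta_pos":[0,0,110],"claw":70},
    {"rotation":[0,0,-0.049],"delta_pos":[0,0,130],"claw":70},
    {"rotation":[0,0,-0.049],"delta_pos":[0,0,143],"claw":70}
  ]
}}

```text
time_s: 2.1
eef_pos: [0.4355, 0.1226, 0.006]
orientation: [[-0.901, -0.433, -0.003], [-0.433, 0.901, -0.001], [0.003, 0.001, -1.0]]
force: [0.2, -0.1, -0.3]
gripper_width: 0.0703
gripper_force: 0.0
```

Call:
{"op": "step_arm", "data": {
  "deltas": [
    {"rotation":[0,0,0],"delta_pos":[0,0,0],"claw":30},
    {"rotation":[0,0,0],"delta_pos":[0,0,0],"claw":30},
    {"rotation":[0,0,0],"delta_pos":[0,0,0],"claw":30},
    {"rotation":[0,0,0],"delta_pos":[0,0,0],"claw":30},
    {"rotation":[0,0,0],"delta_pos":[0,0,0],"claw":30}
  ]
}}

```text
time_s: 2.6
eef_pos: [0.438, 0.1231, 0.0092]
orientation: [[-0.901, -0.433, 0.002], [-0.433, 0.901, 0.0], [-0.002, -0.001, -1.0]]
force: [-0.7, 0.1, 1.9]
gripper_width: 0.0403
gripper_force: 61.1
```

Call:
{"op": "step_arm", "data": {
  "deltas": [
    {"rotation":[0,0,0],"delta_pos":[0,0,0],"claw":30},
    {"rotation":[0,0,0],"delta_pos":[0,0,0],"claw":30},
    {"rotation":[0,0,0],"delta_pos":[0,0,0],"claw":30},
    {"rotation":[0,0,0],"delta_pos":[0,0,0],"claw":30}
  ]
}}

```text
time_s: 3.0
eef_pos: [0.438, 0.1231, 0.0092]
orientation: [[-0.901, -0.433, 0.001], [-0.433, 0.901, 0.0], [-0.001, -0.0, -1.0]]
force: [-1.5, -1.0, 5.9]
gripper_width: 0.0404
gripper_force: 61.6
```

```bash
python3 - <<'E'
from h import *
p,d=eyes.snapshot("side");cv2.imwrite("pics/g1.png",cv2.resize(p[120:320,280:480],None,fx=2.5,fy=2.5)[:,:,::-1])
o=sensors.get_obs();print(o["gripper_width"],o["gripper_force"],o["force"])
plan([("up",.437,.1223,.13,116),("over",.4697,.289,.13,104),("down",.4697,.289,.03,104)])
E
```

```text
0.0401202196083341 61.62225636653602 [-0.99297161  0.17263947  5.69821039]
t 3.0 tcp [438.  123.1   9.2] psi 115.7 tilt 0.08 w 40.1 F 61.6
up d 1.2 -0.3 -120.8 rz -0.006 rows 3.0
over d -102.5 135.5 -0.0 rz 0.209 rows 4.0
down d 0.0 0.0 100.0 rz 0.0 rows 2.0
```

View pics/g1.png

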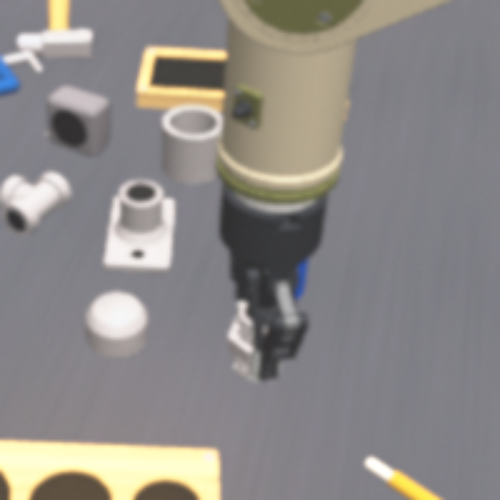

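The side crop shows the nipple upright between the fingers at about (245,340), so the grip is good.

Call:
{"op": "step_arm", "data": {
  "deltas": [
    {"rotation":[0,0,0],"delta_pos":[0,0,-15],"claw":30},
    {"rotation":[0,0,0],"delta_pos":[0,0,-45],"claw":30},
    {"rotation":[0,0,0],"delta_pos":[0,0,-80],"claw":30},
    {"rotation":[0,0,0],"delta_pos":[0,0,-108],"claw":30},
    {"rotation":[0,0,0],"delta_pos":[0,0,-121],"claw":30}
  ]
}}

```text
time_s: 3.55
eef_pos: [0.4386, 0.1232, 0.132]
orientation: [[-0.901, -0.433, 0.004], [-0.433, 0.901, 0.001], [-0.004, -0.001, -1.0]]
force: [-0.1, -0.5, -2.5]
gripper_width: 0.04
gripper_force: 61.4
```

Call:
{"op": "step_arm", "data": {
  "deltas": [
    {"rotation":[0,0,0.03],"delta_pos":[-15,20,0],"claw":30},
    {"rotation":[0,0,0.08],"delta_pos":[-42,54,0],"claw":30},
    {"rotation":[0,0,0.13],"delta_pos":[-68,90,0],"claw":30},
    {"rotation":[0,0,0.18],"delta_pos":[-90,120,0],"claw":30},
    {"rotation":[0,0,0.209],"delta_pos":[-102,135,0],"claw":30}
  ]
}}

```text
time_s: 4.05
eef_pos: [0.47, 0.2914, 0.1278]
orientation: [[-0.972, -0.237, -0.002], [-0.237, 0.972, 0.0], [0.001, 0.0, -1.0]]
force: [0.6, -1.6, -2.2]
gripper_width: 0.04
gripper_force: 61.3
```

Call:
{"op": "step_arm", "data": {
  "deltas": [
    {"rotation":[0,0,0],"delta_pos":[0,0,0],"claw":30},
    {"rotation":[0,0,0],"delta_pos":[0,0,0],"claw":30}
  ]
}}

```text
time_s: 4.25
eef_pos: [0.4698, 0.2885, 0.1278]
orientation: [[-0.971, -0.238, -0.002], [-0.238, 0.971, -0.001], [0.002, -0.001, -1.0]]
force: [-0.2, 0.3, -1.6]
gripper_width: 0.0405
gripper_force: 61.3
```

```bash
python3 - <<'E'
from h import *
plan([("down",.4697,.289,.024,104)])
p,d=eyes.snapshot("top");cv2.imwrite("pics/g2.png",cv2.resize(p[130:310,60:260],None,fx=3,fy=3)[:,:,::-1])
E
```

```text
t 4.2 tcp [469.8 288.5 127.8] psi 103.8 tilt 0.15 w 40.5 F 61.3
down d -0.1 0.5 103.8 rz -0.004 rows 3.0
```

View pics/g2.png

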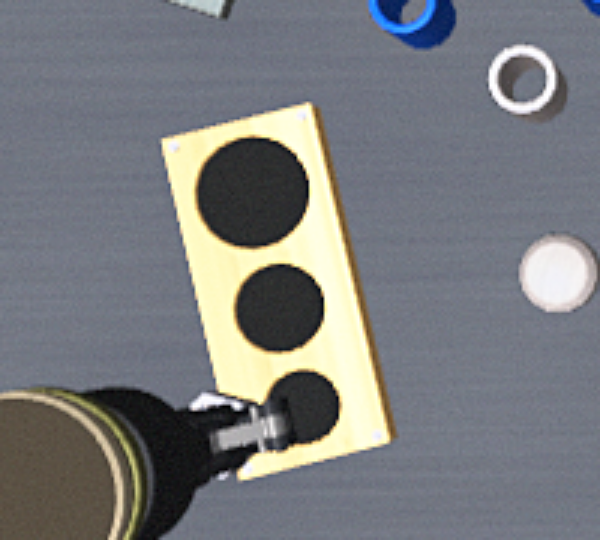

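The view shows the gripper over the smallest recess at about (300,405), shifted only by parallax, so I lower it.

Call:
{"op": "step_arm", "data": {
  "deltas": [
    {"rotation":[0,0,0],"delta_pos":[0,0,25],"claw":30},
    {"rotation":[0,0,0],"delta_pos":[0,0,55],"claw":30},
    {"rotation":[0,0,0],"delta_pos":[0,0,80],"claw":30},
    {"rotation":[0,0,0],"delta_pos":[0,0,92],"claw":30},
    {"rotation":[0,0,0],"delta_pos":[0,0,96],"claw":30}
  ]
}}

```text
time_s: 4.8
eef_pos: [0.4694, 0.2873, 0.0316]
orientation: [[-0.972, -0.236, -0.003], [-0.236, 0.972, -0.002], [0.003, -0.001, -1.0]]
force: [-0.2, 0.1, -2.1]
gripper_width: 0.0402
gripper_force: 61.3
```

Call:
{"op": "step_arm", "data": {
  "deltas": [
    {"rotation":[0,0,0],"delta_pos":[0,0,1.5],"claw":30},
    {"rotation":[0,0,0],"delta_pos":[0,0,3],"claw":30},
    {"rotation":[0,0,0],"delta_pos":[0,0,5],"claw":30},
    {"rotation":[0,0,0],"delta_pos":[0,0,6.5],"claw":30},
    {"rotation":[0,0,0],"delta_pos":[0,0,6.5],"claw":30}
  ]
}}

```text
time_s: 5.3
eef_pos: [0.4708, 0.2889, 0.027]
orientation: [[-0.971, -0.237, 0.0], [-0.237, 0.971, 0.0], [-0.0, 0.0, -1.0]]
force: [-0.2, 0.9, -2.3]
gripper_width: 0.0402
gripper_force: 61.3
```

Call:
{"op": "step_arm", "data": {
  "deltas": [
    {"rotation":[0,0,0],"delta_pos":[0,0,1],"claw":30},
    {"rotation":[0,0,0],"delta_pos":[0,0,2],"claw":30},
    {"rotation":[0,0,0],"delta_pos":[0,0,2.5],"claw":30},
    {"rotation":[0,0,0],"delta_pos":[0,0,3],"claw":30},
    {"rotation":[0,0,0],"delta_pos":[0,0,3],"claw":30}
  ]
}}

```text
time_s: 5.8
eef_pos: [0.4706, 0.2888, 0.0242]
orientation: [[-0.972, -0.237, -0.0], [-0.237, 0.972, -0.0], [0.0, -0.0, -1.0]]
force: [-3.8, -1.2, 4.7]
gripper_width: 0.04
gripper_force: 62.1
```

Call:
{"op": "step_arm", "data": {
  "deltas": [
    {"rotation":[0,0,0],"delta_pos":[0,0,0],"claw":50},
    {"rotation":[0,0,0],"delta_pos":[0,0,0],"claw":65},
    {"rotation":[0,0,0],"delta_pos":[0,0,0],"claw":70},
    {"rotation":[0,0,0],"delta_pos":[0,0,0],"claw":70}
  ]
}}

```text
time_s: 6.2
eef_pos: [0.4708, 0.2888, 0.0238]
orientation: [[-0.972, -0.237, 0.0], [-0.237, 0.972, 0.0], [-0.0, 0.0, -1.0]]
force: [0.1, 0.4, -0.4]
gripper_width: 0.0701
gripper_force: 0.0
```

Call:
{"op": "step_arm", "data": {
  "deltas": [
    {"rotation":[0,0,0],"delta_pos":[0,0,-15],"claw":70},
    {"rotation":[0,0,0],"delta_pos":[0,0,-45],"claw":70},
    {"rotation":[0,0,0],"delta_pos":[0,0,-80],"claw":70},
    {"rotation":[0,0,0],"delta_pos":[0,0,-115],"claw":70},
    {"rotation":[0,0,0],"delta_pos":[0,0,-126],"claw":70}
  ]
}}

```text
time_s: 6.7
eef_pos: [0.4731, 0.2901, 0.1559]
orientation: [[-0.971, -0.237, 0.007], [-0.237, 0.972, 0.003], [-0.008, 0.002, -1.0]]
force: [1.1, 0.2, -0.2]
gripper_width: 0.0697
gripper_force: 0.0
```

```bash
python3 - <<'E'
from h import *
plan([("over",.678,.1376,.15,103.2),("down",.678,.1376,.012,103.2)])
E
```

```text
t 6.7 tcp [473.1 290.1 155.9] psi 103.7 tilt 0.45 w 69.7 F 0.0
over d -162.9 -196.7 5.9 rz 0.009 rows 6.0
down d 0.0 0.0 138.0 rz 0.0 rows 3.0
```

Call:
{"op": "step_arm", "data": {
  "deltas": [
    {"rotation":[0,0,0],"delta_pos":[-18,-22,0],"claw":70},
    {"rotation":[0,0,0],"delta_pos":[-48,-57,0],"claw":70},
    {"rotation":[0,0,0],"delta_pos":[-78,-92,0],"claw":70},
    {"rotation":[0,0,0],"delta_pos":[-108,-127,0],"claw":70},
    {"rotation":[0,0,0],"delta_pos":[-136,-161,0],"claw":70}
  ]
}}

```text
time_s: 7.2
eef_pos: [0.6422, 0.1633, 0.15]
orientation: [[-0.972, -0.237, 0.0], [-0.237, 0.972, 0.0], [-0.0, 0.0, -1.0]]
force: [0.1, 0.4, 1.1]
gripper_width: 0.07
gripper_force: 0.0
```

Call:
{"op": "step_arm", "data": {
  "deltas": [
    {"rotation":[0,0,0],"delta_pos":[-20,-24,0],"claw":70},
    {"rotation":[0,0,0],"delta_pos":[-29,-35,0],"claw":70},
    {"rotation":[0,0,0],"delta_pos":[-29,-35,0],"claw":70},
    {"rotation":[0,0,0],"delta_pos":[-29,-35,0],"claw":70},
    {"rotation":[0,0,0],"delta_pos":[-29,-35,0],"claw":70}
  ]
}}

```text
time_s: 7.7
eef_pos: [0.6765, 0.1384, 0.1498]
orientation: [[-0.971, -0.238, -0.001], [-0.238, 0.971, 0.0], [0.001, 0.0, -1.0]]
force: [-0.6, 0.5, 0.6]
gripper_width: 0.0695
gripper_force: 0.0
```

```bash
python3 - <<'E'
from h import *
plan([("down",.678,.1376,.012,103.2)])
E
```

```text
t 7.7 tcp [676.5 138.4 149.8] psi 103.8 tilt 0.04 w 69.5 F 0.0
down d -1.3 -1.2 137.8 rz 0.01 rows 3.0
```

Call:
{"op": "step_arm", "data": {
  "deltas": [
    {"rotation":[0,0,0],"delta_pos":[-1.2,-1,25],"claw":70},
    {"rotation":[0,0,0],"delta_pos":[-1.2,-1,65],"claw":70},
    {"rotation":[0,0,0],"delta_pos":[-1.2,-1,105],"claw":70},
    {"rotation":[0,0,0],"delta_pos":[-1.2,-1,128],"claw":70},
    {"rotation":[0,0,0],"delta_pos":[-1.2,-1,138],"claw":70}
  ]
}}

```text
time_s: 8.2
eef_pos: [0.6755, 0.1376, 0.0082]
orientation: [[-0.971, -0.238, -0.006], [-0.238, 0.971, -0.001], [0.006, 0.001, -1.0]]
force: [-1.3, -0.1, -1.0]
gripper_width: 0.0701
gripper_force: 0.0
```

Call:
{"op": "step_arm", "data": {
  "deltas": [
    {"rotation":[0,0,0],"delta_pos":[0,0,0],"claw":60},
    {"rotation":[0,0,0],"delta_pos":[0,0,0],"claw":50},
    {"rotation":[0,0,0],"delta_pos":[0,0,0],"claw":35},
    {"rotation":[0,0,0],"delta_pos":[0,0,0],"claw":35},
    {"rotation":[0,0,0],"delta_pos":[0,0,0],"claw":35}
  ]
}}

```text
time_s: 8.7
eef_pos: [0.6807, 0.1374, 0.0148]
orientation: [[-0.971, -0.237, 0.004], [-0.237, 0.971, 0.001], [-0.004, -0.0, -1.0]]
force: [-1.0, 1.0, 7.0]
gripper_width: 0.0428
gripper_force: 61.8
```

Call:
{"op": "step_arm", "data": {
  "deltas": [
    {"rotation":[0,0,0],"delta_pos":[0,0,0],"claw":35},
    {"rotation":[0,0,0],"delta_pos":[0,0,0],"claw":35},
    {"rotation":[0,0,0],"delta_pos":[0,0,0],"claw":35}
  ]
}}

```text
time_s: 9.0
eef_pos: [0.6807, 0.1374, 0.0148]
orientation: [[-0.971, -0.237, 0.004], [-0.237, 0.972, 0.001], [-0.004, -0.0, -1.0]]
force: [-1.2, 1.9, 6.8]
gripper_width: 0.0429
gripper_force: 61.8
```

```bash
python3 - <<'E'
from h import *
plan([("up",.678,.1376,.132,103.2),("over",.5355,.304,.132,103.2)])
E
```

```text
t 9.0 tcp [680.7 137.4  14.8] psi 103.7 tilt 0.25 w 42.9 F 61.8
up d 2.6 0.9 -117.2 rz 0.009 rows 3.0
over d 100.7 194.5 -0.0 rz 0.0 rows 5.0
```

Call:
{"op": "step_arm", "data": {
  "deltas": [
    {"rotation":[0,0,0],"delta_pos":[0,0,-10],"claw":35},
    {"rotation":[0,0,0],"delta_pos":[0,0,-40],"claw":35},
    {"rotation":[0,0,0],"delta_pos":[0,0,-75],"claw":35},
    {"rotation":[0,0,0],"delta_pos":[0,0,-105],"claw":35},
    {"rotation":[0,0,0],"delta_pos":[0,0,-120],"claw":35}
  ]
}}

```text
time_s: 9.5
eef_pos: [0.6806, 0.1368, 0.1365]
orientation: [[-0.972, -0.237, 0.005], [-0.237, 0.972, 0.0], [-0.005, -0.001, -1.0]]
force: [0.7, -0.6, -1.4]
gripper_width: 0.0431
gripper_force: 61.6
```

Call:
{"op": "step_arm", "data": {
  "deltas": [
    {"rotation":[0,0,0],"delta_pos":[10,20,0],"claw":35},
    {"rotation":[0,0,0],"delta_pos":[28,55,0],"claw":35},
    {"rotation":[0,0,0],"delta_pos":[46,90,0],"claw":35},
    {"rotation":[0,0,0],"delta_pos":[64,125,0],"claw":35},
    {"rotation":[0,0,0],"delta_pos":[80,157,0],"claw":35}
  ]
}}

```text
time_s: 10.0
eef_pos: [0.562, 0.2712, 0.1311]
orientation: [[-0.972, -0.237, -0.001], [-0.237, 0.972, -0.0], [0.001, -0.0, -1.0]]
force: [0.4, 0.3, -2.9]
gripper_width: 0.0433
gripper_force: 61.5
```

Call:
{"op": "step_arm", "data": {
  "deltas": [
    {"rotation":[0,0,0],"delta_pos":[12,23,0],"claw":35},
    {"rotation":[0,0,0],"delta_pos":[19,38,0],"claw":35},
    {"rotation":[0,0,0],"delta_pos":[19,38,0],"claw":35},
    {"rotation":[0,0,0],"delta_pos":[19,38,0],"claw":35}
  ]
}}

```text
time_s: 10.4
eef_pos: [0.5366, 0.3024, 0.1316]
orientation: [[-0.971, -0.237, 0.0], [-0.237, 0.971, -0.001], [0.0, -0.001, -1.0]]
force: [0.2, -0.1, -2.4]
gripper_width: 0.0425
gripper_force: 61.6
```

```bash
python3 - <<'E'
from h import *
plan([("down",.5355,.304,.0298,103.2)])
E
```

```text
t 10.4 tcp [536.6 302.4 131.6] psi 103.7 tilt 0.04 w 42.5 F 61.6
down d 0.7 1.8 101.8 rz 0.009 rows 3.0
```

Call:
{"op": "step_arm", "data": {
  "deltas": [
    {"rotation":[0,0,0],"delta_pos":[0.7,1.8,25],"claw":35},
    {"rotation":[0,0,0],"delta_pos":[0.7,1.8,55],"claw":35},
    {"rotation":[0,0,0],"delta_pos":[0.7,1.8,80],"claw":35},
    {"rotation":[0,0,0],"delta_pos":[0.7,1.8,92],"claw":35},
    {"rotation":[0,0,0],"delta_pos":[0.7,1.8,96],"claw":35}
  ]
}}

```text
time_s: 10.9
eef_pos: [0.5349, 0.3029, 0.0339]
orientation: [[-0.972, -0.236, -0.003], [-0.236, 0.972, -0.002], [0.003, -0.001, -1.0]]
force: [-0.4, 0.6, -2.3]
gripper_width: 0.0429
gripper_force: 61.5
```

Call:
{"op": "step_arm", "data": {
  "deltas": [
    {"rotation":[0,0,0],"delta_pos":[0,0,1.5],"claw":35},
    {"rotation":[0,0,0],"delta_pos":[0,0,3],"claw":35},
    {"rotation":[0,0,0],"delta_pos":[0,0,4.5],"claw":35},
    {"rotation":[0,0,0],"delta_pos":[0,0,5.5],"claw":35},
    {"rotation":[0,0,0],"delta_pos":[0,0,5.5],"claw":35}
  ]
}}

```text
time_s: 11.4
eef_pos: [0.5355, 0.3046, 0.0308]
orientation: [[-0.971, -0.237, 0.001], [-0.237, 0.971, 0.0], [-0.001, 0.0, -1.0]]
force: [0.6, 0.1, -2.4]
gripper_width: 0.0431
gripper_force: 61.5
```

Call:
{"op": "step_arm", "data": {
  "deltas": [
    {"rotation":[0,0,0],"delta_pos":[0,0,0.5],"claw":35},
    {"rotation":[0,0,0],"delta_pos":[0,0,1],"claw":35},
    {"rotation":[0,0,0],"delta_pos":[0,0,1],"claw":35}
  ]
}}

```text
time_s: 11.7
eef_pos: [0.5355, 0.3045, 0.0299]
orientation: [[-0.971, -0.237, 0.0], [-0.237, 0.971, 0.0], [-0.0, 0.0, -1.0]]
force: [-1.6, -0.7, 3.5]
gripper_width: 0.0429
gripper_force: 62.0
```

Call:
{"op": "step_arm", "data": {
  "deltas": [
    {"rotation":[0,0,0],"delta_pos":[0,0,0],"claw":55},
    {"rotation":[0,0,0],"delta_pos":[0,0,0],"claw":70},
    {"rotation":[0,0,0],"delta_pos":[0,0,0],"claw":75},
    {"rotation":[0,0,0],"delta_pos":[0,0,0],"claw":75}
  ]
}}

```text
time_s: 12.1
eef_pos: [0.5354, 0.3044, 0.0293]
orientation: [[-0.972, -0.237, 0.0], [-0.237, 0.972, 0.0], [-0.0, 0.0, -1.0]]
force: [-0.2, -0.0, 0.6]
gripper_width: 0.0748
gripper_force: 0.0
```

Call:
{"op": "step_arm", "data": {
  "deltas": [
    {"rotation":[0,0,0],"delta_pos":[0,0,-15],"claw":75},
    {"rotation":[0,0,0],"delta_pos":[0,0,-45],"claw":75},
    {"rotation":[0,0,0],"delta_pos":[0,0,-80],"claw":75},
    {"rotation":[0,0,0],"delta_pos":[0,0,-115],"claw":75},
    {"rotation":[0,0,0],"delta_pos":[0,0,-126],"claw":75}
  ]
}}

```text
time_s: 12.6
eef_pos: [0.5378, 0.3056, 0.1618]
orientation: [[-0.971, -0.237, 0.008], [-0.237, 0.972, 0.003], [-0.008, 0.002, -1.0]]
force: [0.4, 0.1, 0.6]
gripper_width: 0.0753
gripper_force: 0.0
```

Call:
{"op": "step_arm", "data": {
  "deltas": [
    {"rotation":[0,0,0],"delta_pos":[8,-17,0],"claw":75},
    {"rotation":[0,0,0],"delta_pos":[25,-55,0],"claw":75},
    {"rotation":[0,0,0],"delta_pos":[43,-94,0],"claw":75},
    {"rotation":[0,0,0],"delta_pos":[61,-133,0],"claw":75},
    {"rotation":[0,0,0],"delta_pos":[79,-173,0],"claw":75}
  ]
}}

```text
time_s: 13.1
eef_pos: [0.4989, 0.1162, 0.1556]
orientation: [[-0.971, -0.238, 0.0], [-0.238, 0.971, -0.0], [-0.0, -0.0, -1.0]]
force: [-0.0, -1.6, 1.0]
gripper_width: 0.0749
gripper_force: 0.0
```

Call:
{"op": "step_arm", "data": {
  "deltas": [
    {"rotation":[0,0,0],"delta_pos":[18,-40,0],"claw":75},
    {"rotation":[0,0,0],"delta_pos":[37,-81,0],"claw":75},
    {"rotation":[0,0,0],"delta_pos":[55,-121,0],"claw":75},
    {"rotation":[0,0,0],"delta_pos":[73,-160,0],"claw":75},
    {"rotation":[0,0,0],"delta_pos":[91,-200,0],"claw":75}
  ]
}}

```text
time_s: 13.6
eef_pos: [0.4579, -0.0998, 0.1558]
orientation: [[-0.971, -0.237, 0.001], [-0.237, 0.971, -0.0], [-0.001, -0.0, -1.0]]
force: [1.1, -1.1, -0.7]
gripper_width: 0.0746
gripper_force: 0.0
```

Call:
{"op": "step_arm", "data": {
  "deltas": [
    {"rotation":[0,0,0.05],"delta_pos":[13,-28,0],"claw":75},
    {"rotation":[0,0,0.12],"delta_pos":[20,-42,0],"claw":75},
    {"rotation":[0,0,0.152],"delta_pos":[20,-42,0],"claw":75},
    {"rotation":[0,0,0.152],"delta_pos":[20,-42,0],"claw":75},
    {"rotation":[0,0,0.152],"delta_pos":[20,-42,0],"claw":75}
  ]
}}

```text
time_s: 14.1
eef_pos: [0.449, -0.1437, 0.1555]
orientation: [[-0.996, -0.088, 0.0], [-0.088, 0.996, 0.0], [-0.0, 0.0, -1.0]]
force: [0.1, -0.6, -0.1]
gripper_width: 0.0752
gripper_force: 0.0
```

```bash
python3 - <<'E'
from h import *
plan([("down",.4497,-.144,.009,95)])
p,d=eyes.snapshot("side");np.savez("s1.npz",p=p,d=d);cv2.imwrite("pics/s1.png",cv2.resize(p[140:380,180:480],None,fx=2.5,fy=2.5)[:,:,::-1])
E
```

```text
t 14.1 tcp [ 449.  -143.7  155.5] psi 95.1 tilt 0.01 w 75.2 F 0.0
down d -0.7 -0.4 146.5 rz 0.001 rows 3.0
```

View pics/s1.png

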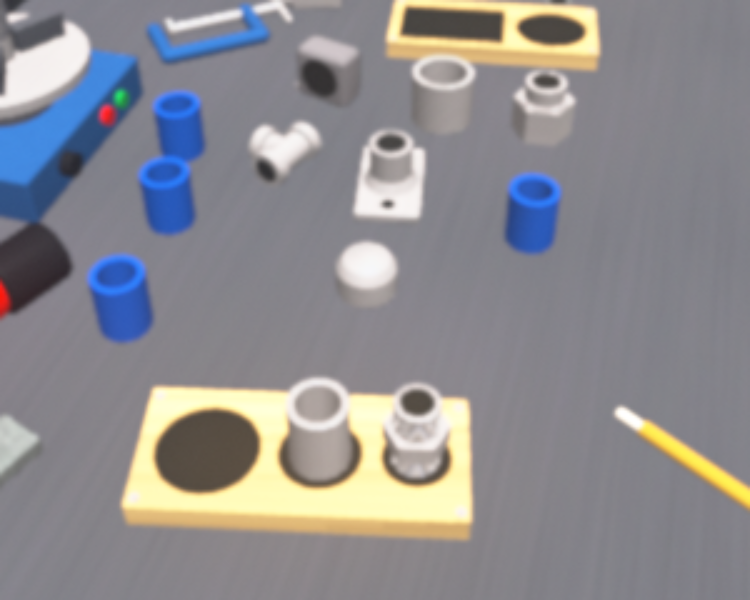

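Both parts stand centred in their recesses: small coupling at (320,430), nipple at (416,430). The swivel nut is next.

Call:
{"op": "step_arm", "data": {
  "deltas": [
    {"rotation":[0,0,0],"delta_pos":[-0.7,0,25],"claw":75},
    {"rotation":[0,0,0],"delta_pos":[-0.7,0,65],"claw":75},
    {"rotation":[0,0,0],"delta_pos":[-0.7,0,105],"claw":75},
    {"rotation":[0,0,0],"delta_pos":[-0.7,0,135],"claw":75},
    {"rotation":[0,0,0],"delta_pos":[-0.7,0,144],"claw":75}
  ]
}}

```text
time_s: 14.65
eef_pos: [0.447, -0.1419, 0.0078]
orientation: [[-0.996, -0.089, -0.006], [-0.089, 0.996, 0.003], [0.005, 0.003, -1.0]]
force: [-0.1, -1.0, 0.3]
gripper_width: 0.0747
gripper_force: 0.0
```

Call:
{"op": "step_arm", "data": {
  "deltas": [
    {"rotation":[0,0,0],"delta_pos":[0,0,4],"claw":75},
    {"rotation":[0,0,0],"delta_pos":[0,0,4],"claw":65},
    {"rotation":[0,0,0],"delta_pos":[0,0,4],"claw":50},
    {"rotation":[0,0,0],"delta_pos":[0,0,4],"claw":42},
    {"rotation":[0,0,0],"delta_pos":[0,0,4],"claw":42}
  ]
}}

```text
time_s: 15.15
eef_pos: [0.4516, -0.1444, 0.0095]
orientation: [[-0.996, -0.087, 0.004], [-0.087, 0.996, -0.001], [-0.003, -0.002, -1.0]]
force: [-1.1, 1.2, 7.2]
gripper_width: 0.0511
gripper_force: 65.0
```

Call:
{"op": "step_arm", "data": {
  "deltas": [
    {"rotation":[0,0,0],"delta_pos":[0,0,0],"claw":42},
    {"rotation":[0,0,0],"delta_pos":[0,0,0],"claw":42},
    {"rotation":[0,0,0],"delta_pos":[0,0,0],"claw":42}
  ]
}}

```text
time_s: 15.45
eef_pos: [0.4516, -0.1444, 0.0095]
orientation: [[-0.996, -0.087, 0.004], [-0.087, 0.996, -0.001], [-0.004, -0.002, -1.0]]
force: [-1.5, 1.7, 6.0]
gripper_width: 0.0514
gripper_force: 65.0
```

```bash
python3 - <<'E'
from h import *
plan([("up",.449,-.144,.140,95),("over",.612,.322,.140,103.2)])
E
```

```text
t 15.4 tcp [ 451.6 -144.4    9.5] psi 95.0 tilt 0.22 w 51.4 F 65.0
up d 2.5 0.6 -130.5 rz 0.0 rows 3.0
over d -203.0 450.0 -0.0 rz -0.143 rows 10.0
```

Call:
{"op": "step_arm", "data": {
  "deltas": [
    {"rotation":[0,0,0],"delta_pos":[0,0,-10],"claw":42},
    {"rotation":[0,0,0],"delta_pos":[0,0,-40],"claw":42},
    {"rotation":[0,0,0],"delta_pos":[0,0,-80],"claw":42},
    {"rotation":[0,0,0],"delta_pos":[0,0,-115],"claw":42},
    {"rotation":[0,0,0],"delta_pos":[0,0,-133],"claw":42}
  ]
}}

```text
time_s: 15.95
eef_pos: [0.451, -0.1444, 0.1446]
orientation: [[-0.996, -0.087, 0.004], [-0.087, 0.996, -0.002], [-0.004, -0.002, -1.0]]
force: [-0.3, -0.2, -4.4]
gripper_width: 0.0511
gripper_force: 64.7
```

Call:
{"op": "step_arm", "data": {
  "deltas": [
    {"rotation":[0,0,0],"delta_pos":[-7,15,0],"claw":42},
    {"rotation":[0,0,0],"delta_pos":[-21,47,0],"claw":42},
    {"rotation":[0,0,0],"delta_pos":[-38,85,0],"claw":42},
    {"rotation":[0,0,0],"delta_pos":[-56,124,0],"claw":42},
    {"rotation":[0,0,0],"delta_pos":[-74,163,0],"claw":42}
  ]
}}

```text
time_s: 16.45
eef_pos: [0.5092, 0.0265, 0.1409]
orientation: [[-0.996, -0.087, 0.0], [-0.087, 0.996, -0.0], [-0.0, -0.0, -1.0]]
force: [1.2, -0.5, -4.5]
gripper_width: 0.0507
gripper_force: 64.6
```

Call:
{"op": "step_arm", "data": {
  "deltas": [
    {"rotation":[0,0,0],"delta_pos":[-18,39,0],"claw":42},
    {"rotation":[0,0,0],"delta_pos":[-36,79,0],"claw":42},
    {"rotation":[0,0,0],"delta_pos":[-54,119,0],"claw":42},
    {"rotation":[0,0,0],"delta_pos":[-72,159,0],"claw":42},
    {"rotation":[0,0,0],"delta_pos":[-88,195,0],"claw":42}
  ]
}}

```text
time_s: 16.95
eef_pos: [0.5799, 0.229, 0.1407]
orientation: [[-0.996, -0.088, -0.0], [-0.088, 0.996, -0.0], [0.0, -0.0, -1.0]]
force: [1.1, -0.9, -4.4]
gripper_width: 0.0509
gripper_force: 64.5
```

Call:
{"op": "step_arm", "data": {
  "deltas": [
    {"rotation":[0,0,-0.04],"delta_pos":[-14,32,0],"claw":42},
    {"rotation":[0,0,-0.08],"delta_pos":[-26,60,0],"claw":42},
    {"rotation":[0,0,-0.12],"delta_pos":[-37,82,0],"claw":42},
    {"rotation":[0,0,-0.143],"delta_pos":[-41,92,0],"claw":42},
    {"rotation":[0,0,-0.143],"delta_pos":[-41,92,0],"claw":42}
  ]
}}

```text
time_s: 17.45
eef_pos: [0.6124, 0.3232, 0.1402]
orientation: [[-0.973, -0.23, -0.001], [-0.23, 0.973, -0.0], [0.001, -0.0, -1.0]]
force: [-0.4, -0.0, -5.0]
gripper_width: 0.0508
gripper_force: 64.5
```

Call:
{"op": "step_arm", "data": {
  "deltas": [
    {"rotation":[0,0,0],"delta_pos":[0,0,0],"claw":42},
    {"rotation":[0,0,0],"delta_pos":[0,0,0],"claw":42},
    {"rotation":[0,0,0],"delta_pos":[0,0,0],"claw":42}
  ]
}}

```text
time_s: 17.75
eef_pos: [0.6127, 0.321, 0.1405]
orientation: [[-0.974, -0.227, -0.0], [-0.227, 0.974, -0.0], [0.0, -0.0, -1.0]]
force: [0.2, -0.8, -4.0]
gripper_width: 0.0511
gripper_force: 64.5
```

```bash
python3 - <<'E'
from h import *
plan([("down",.612,.322,.0245,103.2)])
E
```

```text
t 17.8 tcp [612.7 321.  140.5] psi 103.1 tilt 0.02 w 51.1 F 64.5
down d 0.5 1.1 116.0 rz -0.002 rows 3.0
```

Call:
{"op": "step_arm", "data": {
  "deltas": [
    {"rotation":[0,0,0],"delta_pos":[0.5,1,25],"claw":42},
    {"rotation":[0,0,0],"delta_pos":[0.5,1,60],"claw":42},
    {"rotation":[0,0,0],"delta_pos":[0.5,1,90],"claw":42},
    {"rotation":[0,0,0],"delta_pos":[0.5,1,105],"claw":42},
    {"rotation":[0,0,0],"delta_pos":[0.5,1,109],"claw":42}
  ]
}}

```text
time_s: 18.25
eef_pos: [0.6104, 0.3218, 0.0287]
orientation: [[-0.974, -0.228, -0.004], [-0.227, 0.974, -0.002], [0.004, -0.001, -1.0]]
force: [-0.4, -0.1, -4.7]
gripper_width: 0.051
gripper_force: 64.4
```

Call:
{"op": "step_arm", "data": {
  "deltas": [
    {"rotation":[0,0,0],"delta_pos":[0,0,1.5],"claw":42},
    {"rotation":[0,0,0],"delta_pos":[0,0,3],"claw":42},
    {"rotation":[0,0,0],"delta_pos":[0,0,4.5],"claw":42},
    {"rotation":[0,0,0],"delta_pos":[0,0,6],"claw":42},
    {"rotation":[0,0,0],"delta_pos":[0,0,6],"claw":42}
  ]
}}

```text
time_s: 18.75
eef_pos: [0.6123, 0.3232, 0.0258]
orientation: [[-0.974, -0.228, 0.001], [-0.228, 0.974, 0.0], [-0.001, 0.0, -1.0]]
force: [-0.5, 0.1, -4.6]
gripper_width: 0.0511
gripper_force: 64.4
```

Call:
{"op": "step_arm", "data": {
  "deltas": [
    {"rotation":[0,0,0],"delta_pos":[0,0,0.5],"claw":42},
    {"rotation":[0,0,0],"delta_pos":[0,0,1.2],"claw":42},
    {"rotation":[0,0,0],"delta_pos":[0,0,1.2],"claw":42}
  ]
}}

```text
time_s: 19.05
eef_pos: [0.6122, 0.3232, 0.0246]
orientation: [[-0.974, -0.228, 0.0], [-0.228, 0.974, 0.0], [-0.0, 0.0, -1.0]]
force: [-2.0, -1.1, 0.1]
gripper_width: 0.0514
gripper_force: 64.9
```

Call:
{"op": "step_arm", "data": {
  "deltas": [
    {"rotation":[0,0,0],"delta_pos":[0,0,0.4],"claw":42},
    {"rotation":[0,0,0],"delta_pos":[0,0,0.4],"claw":60},
    {"rotation":[0,0,0],"delta_pos":[0,0,0.4],"claw":75},
    {"rotation":[0,0,0],"delta_pos":[0,0,0.4],"claw":84},
    {"rotation":[0,0,0],"delta_pos":[0,0,0.4],"claw":84}
  ]
}}

```text
time_s: 19.55
eef_pos: [0.6123, 0.3232, 0.0238]
orientation: [[-0.974, -0.228, 0.0], [-0.228, 0.974, 0.0], [-0.0, 0.0, -1.0]]
force: [0.3, 0.1, 0.3]
gripper_width: 0.0842
gripper_force: 0.0
```

Call:
{"op": "step_arm", "data": {
  "deltas": [
    {"rotation":[0,0,0],"delta_pos":[0,0,-15],"claw":84},
    {"rotation":[0,0,0],"delta_pos":[0,0,-45],"claw":84},
    {"rotation":[0,0,0],"delta_pos":[0,0,-80],"claw":84},
    {"rotation":[0,0,0],"delta_pos":[0,0,-115],"claw":84},
    {"rotation":[0,0,0],"delta_pos":[0,0,-130],"claw":84}
  ]
}}

```text
time_s: 20.05
eef_pos: [0.6142, 0.324, 0.16]
orientation: [[-0.974, -0.228, 0.007], [-0.228, 0.974, 0.003], [-0.007, 0.001, -1.0]]
force: [0.6, -0.2, 1.3]
gripper_width: 0.0841
gripper_force: 0.0
```

Call:
{"op": "step_arm", "data": {
  "deltas": [
    {"rotation":[0,0,0],"delta_pos":[6,-17,0],"claw":84},
    {"rotation":[0,0,0],"delta_pos":[21,-55,0],"claw":84},
    {"rotation":[0,0,0],"delta_pos":[36,-95,0],"claw":84},
    {"rotation":[0,0,0],"delta_pos":[51,-135,0],"claw":84},
    {"rotation":[0,0,0],"delta_pos":[66,-175,0],"claw":84}
  ]
}}

```text
time_s: 20.55
eef_pos: [0.5871, 0.1362, 0.1537]
orientation: [[-0.974, -0.229, -0.0], [-0.229, 0.974, -0.0], [0.0, -0.0, -1.0]]
force: [0.9, -0.3, -0.0]
gripper_width: 0.0841
gripper_force: 0.0
```

Call:
{"op": "step_arm", "data": {
  "deltas": [
    {"rotation":[0,0,0],"delta_pos":[15,-40,0],"claw":84},
    {"rotation":[0,0,0],"delta_pos":[30,-80,0],"claw":84},
    {"rotation":[0,0,0],"delta_pos":[45,-120,0],"claw":84},
    {"rotation":[0,0,0],"delta_pos":[60,-160,0],"claw":84},
    {"rotation":[0,0,0],"delta_pos":[75,-200,0],"claw":84}
  ]
}}

```text
time_s: 21.05
eef_pos: [0.5597, -0.0758, 0.1539]
orientation: [[-0.974, -0.228, 0.0], [-0.228, 0.974, -0.0], [-0.0, -0.0, -1.0]]
force: [-0.2, -0.6, 0.5]
gripper_width: 0.0837
gripper_force: 0.0
```

Call:
{"op": "step_arm", "data": {
  "deltas": [
    {"rotation":[0,0,0.04],"delta_pos":[14,-35,0],"claw":84},
    {"rotation":[0,0,0.079],"delta_pos":[23,-60,0],"claw":84},
    {"rotation":[0,0,0.079],"delta_pos":[23,-60,0],"claw":84},
    {"rotation":[0,0,0.079],"delta_pos":[23,-60,0],"claw":84},
    {"rotation":[0,0,0.079],"delta_pos":[23,-60,0],"claw":84}
  ]
}}

```text
time_s: 21.55
eef_pos: [0.5516, -0.137, 0.1536]
orientation: [[-0.988, -0.152, -0.0], [-0.152, 0.988, 0.001], [0.0, 0.001, -1.0]]
force: [0.5, -0.5, 1.4]
gripper_width: 0.0844
gripper_force: 0.0
```

```bash
python3 - <<'E'
from h import *
plan([("down",.5513,-.138,.012,98.7)])
E
```

```text
t 21.6 tcp [ 551.6 -137.   153.6] psi 98.7 tilt 0.03 w 84.4 F 0.0
down d 0.5 -1.0 141.6 rz 0.0 rows 3.0
```

Call:
{"op": "step_arm", "data": {
  "deltas": [
    {"rotation":[0,0,0],"delta_pos":[0.5,-1,25],"claw":84},
    {"rotation":[0,0,0],"delta_pos":[0.5,-1,65],"claw":84},
    {"rotation":[0,0,0],"delta_pos":[0.5,-1,105],"claw":84},
    {"rotation":[0,0,0],"delta_pos":[0.5,-1,130],"claw":84},
    {"rotation":[0,0,0],"delta_pos":[0.5,-1,139],"claw":84}
  ]
}}

```text
time_s: 22.05
eef_pos: [0.5489, -0.1367, 0.0111]
orientation: [[-0.988, -0.153, -0.005], [-0.153, 0.988, 0.002], [0.005, 0.003, -1.0]]
force: [-0.1, -0.7, -0.5]
gripper_width: 0.0843
gripper_force: 0.0
```

Call:
{"op": "step_arm", "data": {
  "deltas": [
    {"rotation":[0,0,0],"delta_pos":[0,0,4],"claw":84},
    {"rotation":[0,0,0],"delta_pos":[0,0,4],"claw":74},
    {"rotation":[0,0,0],"delta_pos":[0,0,4],"claw":66},
    {"rotation":[0,0,0],"delta_pos":[0,0,4],"claw":52},
    {"rotation":[0,0,0],"delta_pos":[0,0,4],"claw":52}
  ]
}}

```text
time_s: 22.55
eef_pos: [0.553, -0.1389, 0.0132]
orientation: [[-0.989, -0.151, 0.003], [-0.151, 0.989, -0.0], [-0.003, -0.001, -1.0]]
force: [-1.9, 3.0, 5.9]
gripper_width: 0.0615
gripper_force: 65.3
```

Call:
{"op": "step_arm", "data": {
  "deltas": [
    {"rotation":[0,0,0],"delta_pos":[0,0,0],"claw":52},
    {"rotation":[0,0,0],"delta_pos":[0,0,0],"claw":52},
    {"rotation":[0,0,0],"delta_pos":[0,0,0],"claw":52}
  ]
}}

```text
time_s: 22.85
eef_pos: [0.553, -0.1389, 0.0132]
orientation: [[-0.989, -0.151, 0.003], [-0.151, 0.989, -0.0], [-0.003, -0.001, -1.0]]
force: [-1.6, 3.9, 6.0]
gripper_width: 0.0619
gripper_force: 65.3
```

```bash
python3 - <<'E'
from h import *
plan([("up",.5513,-.138,.14,98.7),("over",.4673,-.3135,.14,98.7)])
E
```

```text
t 22.9 tcp [ 553.  -138.9   13.2] psi 98.7 tilt 0.2 w 61.9 F 65.3
up d 1.6 1.1 -126.8 rz -0.001 rows 3.0
over d 109.6 -160.8 -0.0 rz 0.0 rows 4.0
```

Call:
{"op": "step_arm", "data": {
  "deltas": [
    {"rotation":[0,0,0],"delta_pos":[0,0,-10],"claw":52},
    {"rotation":[0,0,0],"delta_pos":[0,0,-40],"claw":52},
    {"rotation":[0,0,0],"delta_pos":[0,0,-80],"claw":52},
    {"rotation":[0,0,0],"delta_pos":[0,0,-115],"claw":52},
    {"rotation":[0,0,0],"delta_pos":[0,0,-130],"claw":52}
  ]
}}

```text
time_s: 23.35
eef_pos: [0.5535, -0.1399, 0.146]
orientation: [[-0.989, -0.15, 0.007], [-0.15, 0.989, -0.003], [-0.006, -0.004, -1.0]]
force: [-0.0, -0.4, -3.6]
gripper_width: 0.0619
gripper_force: 67.0
```

Call:
{"op": "step_arm", "data": {
  "deltas": [
    {"rotation":[0,0,0],"delta_pos":[10,-15,0],"claw":52},
    {"rotation":[0,0,0],"delta_pos":[34,-50,0],"claw":52},
    {"rotation":[0,0,0],"delta_pos":[60,-88,0],"claw":52},
    {"rotation":[0,0,0],"delta_pos":[85,-125,0],"claw":52},
    {"rotation":[0,0,0],"delta_pos":[102,-150,0],"claw":52}
  ]
}}

```text
time_s: 23.85
eef_pos: [0.4711, -0.3048, 0.1401]
orientation: [[-0.989, -0.149, -0.001], [-0.149, 0.989, -0.0], [0.001, -0.0, -1.0]]
force: [0.8, 0.4, -3.8]
gripper_width: 0.0613
gripper_force: 66.9
```

Call:
{"op": "step_arm", "data": {
  "deltas": [
    {"rotation":[0,0,0],"delta_pos":[7.5,-11,0],"claw":52},
    {"rotation":[0,0,0],"delta_pos":[7.5,-11,0],"claw":52},
    {"rotation":[0,0,0],"delta_pos":[7.5,-11,0],"claw":52},
    {"rotation":[0,0,0],"delta_pos":[7.5,-11,0],"claw":52}
  ]
}}

```text
time_s: 24.25
eef_pos: [0.4677, -0.3134, 0.1404]
orientation: [[-0.988, -0.152, -0.0], [-0.152, 0.988, 0.001], [0.0, 0.001, -1.0]]
force: [-0.1, -0.3, -4.1]
gripper_width: 0.0617
gripper_force: 67.0
```

```bash
python3 - <<'E'
from h import *
plan([("down",.4673,-.3135,.0282,98.7)])
E
```

```text
t 24.2 tcp [ 467.7 -313.4  140.4] psi 98.7 tilt 0.05 w 61.7 F 67.0
down d 0.4 -0.1 112.2 rz 0.001 rows 3.0
```

Call:
{"op": "step_arm", "data": {
  "deltas": [
    {"rotation":[0,0,0],"delta_pos":[0.5,0,25],"claw":52},
    {"rotation":[0,0,0],"delta_pos":[0.5,0,60],"claw":52},
    {"rotation":[0,0,0],"delta_pos":[0.5,0,88],"claw":52},
    {"rotation":[0,0,0],"delta_pos":[0.5,0,102],"claw":52},
    {"rotation":[0,0,0],"delta_pos":[0.5,0,106],"claw":52}
  ]
}}

```text
time_s: 24.75
eef_pos: [0.4661, -0.3129, 0.0327]
orientation: [[-0.988, -0.152, -0.003], [-0.152, 0.988, 0.002], [0.002, 0.003, -1.0]]
force: [-1.1, -0.2, -3.6]
gripper_width: 0.0616
gripper_force: 66.9
```

Call:
{"op": "step_arm", "data": {
  "deltas": [
    {"rotation":[0,0,0],"delta_pos":[0,0,1.5],"claw":52},
    {"rotation":[0,0,0],"delta_pos":[0,0,3],"claw":52},
    {"rotation":[0,0,0],"delta_pos":[0,0,4.5],"claw":52},
    {"rotation":[0,0,0],"delta_pos":[0,0,5.5],"claw":52},
    {"rotation":[0,0,0],"delta_pos":[0,0,5.5],"claw":52}
  ]
}}

```text
time_s: 25.25
eef_pos: [0.467, -0.3149, 0.0297]
orientation: [[-0.989, -0.151, 0.001], [-0.151, 0.989, -0.0], [-0.0, -0.001, -1.0]]
force: [0.4, 0.8, -3.6]
gripper_width: 0.0616
gripper_force: 66.9
```

Call:
{"op": "step_arm", "data": {
  "deltas": [
    {"rotation":[0,0,0],"delta_pos":[0,0,0.5],"claw":52},
    {"rotation":[0,0,0],"delta_pos":[0,0,1],"claw":52},
    {"rotation":[0,0,0],"delta_pos":[0,0,1],"claw":52}
  ]
}}

```text
time_s: 25.55
eef_pos: [0.4668, -0.3148, 0.0283]
orientation: [[-0.989, -0.151, 0.0], [-0.151, 0.989, -0.0], [-0.0, -0.0, -1.0]]
force: [-0.7, -0.4, -3.2]
gripper_width: 0.0615
gripper_force: 67.1
```

Call:
{"op": "step_arm", "data": {
  "deltas": [
    {"rotation":[0,0,0],"delta_pos":[0,0,0.6],"claw":52},
    {"rotation":[0,0,0],"delta_pos":[0,0,0.6],"claw":66},
    {"rotation":[0,0,0],"delta_pos":[0,0,0.6],"claw":76},
    {"rotation":[0,0,0],"delta_pos":[0,0,0.6],"claw":84},
    {"rotation":[0,0,0],"delta_pos":[0,0,0.6],"claw":84}
  ]
}}

```text
time_s: 26.05
eef_pos: [0.467, -0.3148, 0.0277]
orientation: [[-0.989, -0.151, 0.0], [-0.151, 0.989, -0.0], [-0.0, -0.0, -1.0]]
force: [0.9, 0.7, -0.0]
gripper_width: 0.0839
gripper_force: 0.0
```

Call:
{"op": "step_arm", "data": {
  "deltas": [
    {"rotation":[0,0,0],"delta_pos":[0,0,-15],"claw":84},
    {"rotation":[0,0,0],"delta_pos":[0,0,-45],"claw":84},
    {"rotation":[0,0,0],"delta_pos":[0,0,-80],"claw":84},
    {"rotation":[0,0,0],"delta_pos":[0,0,-115],"claw":84},
    {"rotation":[0,0,0],"delta_pos":[0,0,-126],"claw":84}
  ]
}}

```text
time_s: 26.55
eef_pos: [0.4689, -0.3164, 0.1598]
orientation: [[-0.989, -0.151, 0.006], [-0.151, 0.989, -0.005], [-0.005, -0.006, -1.0]]
force: [-0.1, 0.3, 0.6]
gripper_width: 0.0839
gripper_force: 0.0
```

Call:
{"op": "step_arm", "data": {
  "deltas": [
    {"rotation":[0,0,0],"delta_pos":[-9,17,0],"claw":70},
    {"rotation":[0,0,0],"delta_pos":[-27,51,0],"claw":70},
    {"rotation":[0,0,0],"delta_pos":[-45,86,0],"claw":70},
    {"rotation":[0,0,0],"delta_pos":[-64,122,0],"claw":70},
    {"rotation":[0,0,0],"delta_pos":[-83,158,0],"claw":70}
  ]
}}

```text
time_s: 27.05
eef_pos: [0.5252, -0.1445, 0.154]
orientation: [[-0.989, -0.15, 0.0], [-0.15, 0.989, -0.0], [-0.0, -0.0, -1.0]]
force: [0.6, 0.4, -0.5]
gripper_width: 0.0701
gripper_force: 0.0
```

Call:
{"op": "step_arm", "data": {
  "deltas": [
    {"rotation":[0,0,0.12],"delta_pos":[-19,36,0],"claw":70},
    {"rotation":[0,0,0.26],"delta_pos":[-37,71,0],"claw":70},
    {"rotation":[0,0,0.4],"delta_pos":[-54,103,0],"claw":70},
    {"rotation":[0,0,0.54],"delta_pos":[-65,124,0],"claw":70},
    {"rotation":[0,0,0.68],"delta_pos":[-66,127,0],"claw":70}
  ]
}}

```text
time_s: 27.55
eef_pos: [0.5716, -0.0075, 0.1538]
orientation: [[-0.862, 0.507, 0.0], [0.507, 0.862, 0.001], [0.0, 0.001, -1.0]]
force: [0.7, -0.1, -0.2]
gripper_width: 0.0702
gripper_force: 0.0
```

Call:
{"op": "step_arm", "data": {
  "deltas": [
    {"rotation":[0,0,0.14],"delta_pos":[0,0,0],"claw":70},
    {"rotation":[0,0,0.28],"delta_pos":[0,0,0],"claw":70},
    {"rotation":[0,0,0.42],"delta_pos":[0,0,0],"claw":70},
    {"rotation":[0,0,0.56],"delta_pos":[0,0,0],"claw":70},
    {"rotation":[0,0,0.68],"delta_pos":[0,0,0],"claw":70}
  ]
}}

```text
time_s: 28.05
eef_pos: [0.571, -0.0104, 0.1538]
orientation: [[-0.349, 0.937, -0.0], [0.937, 0.349, 0.0], [0.0, -0.0, -1.0]]
force: [0.5, 0.5, 0.3]
gripper_width: 0.07
gripper_force: 0.0
```

Call:
{"op": "step_arm", "data": {
  "deltas": [
    {"rotation":[0,0,0.1],"delta_pos":[0,0,0],"claw":70},
    {"rotation":[0,0,0.169],"delta_pos":[0,0,0],"claw":70},
    {"rotation":[0,0,0.169],"delta_pos":[0,0,0],"claw":70},
    {"rotation":[0,0,0.169],"delta_pos":[0,0,0],"claw":70}
  ]
}}

```text
time_s: 28.45
eef_pos: [0.5711, -0.0105, 0.1537]
orientation: [[-0.194, 0.981, -0.0], [0.981, 0.194, -0.0], [-0.0, -0.0, -1.0]]
force: [0.3, 0.1, 0.4]
gripper_width: 0.0696
gripper_force: 0.0
```

```bash
python3 - <<'E'
from h import *
plan([("down",.571,-.011,.015,11.1)])
E
```

```text
t 28.4 tcp [571.1 -10.5 153.7] psi 11.2 tilt 0.0 w 69.6 F 0.0
down d -0.5 -0.2 138.7 rz 0.001 rows 3.0
```

Call:
{"op": "step_arm", "data": {
  "deltas": [
    {"rotation":[0,0,0],"delta_pos":[-0.5,0,25],"claw":70},
    {"rotation":[0,0,0],"delta_pos":[-0.5,0,65],"claw":70},
    {"rotation":[0,0,0],"delta_pos":[-0.5,0,105],"claw":70},
    {"rotation":[0,0,0],"delta_pos":[-0.5,0,126],"claw":70},
    {"rotation":[0,0,0],"delta_pos":[-0.5,0,133],"claw":70}
  ]
}}

```text
time_s: 28.95
eef_pos: [0.5686, -0.0107, 0.0173]
orientation: [[-0.193, 0.981, -0.006], [0.981, 0.193, 0.001], [0.002, -0.005, -1.0]]
force: [0.2, 0.8, -0.4]
gripper_width: 0.0698
gripper_force: 0.0
```

Call:
{"op": "step_arm", "data": {
  "deltas": [
    {"rotation":[0,0,0],"delta_pos":[0,0,3],"claw":70},
    {"rotation":[0,0,0],"delta_pos":[0,0,3],"claw":58},
    {"rotation":[0,0,0],"delta_pos":[0,0,3],"claw":46},
    {"rotation":[0,0,0],"delta_pos":[0,0,3],"claw":30},
    {"rotation":[0,0,0],"delta_pos":[0,0,3],"claw":30}
  ]
}}

```text
time_s: 29.45
eef_pos: [0.5726, -0.0112, 0.0198]
orientation: [[-0.192, 0.981, 0.003], [0.981, 0.192, -0.0], [-0.001, 0.003, -1.0]]
force: [-1.5, -0.5, 6.0]
gripper_width: 0.0387
gripper_force: 60.7
```

Call:
{"op": "step_arm", "data": {
  "deltas": [
    {"rotation":[0,0,0],"delta_pos":[0,0,0],"claw":30},
    {"rotation":[0,0,0],"delta_pos":[0,0,0],"claw":30},
    {"rotation":[0,0,0],"delta_pos":[0,0,0],"claw":30}
  ]
}}

```text
time_s: 29.75
eef_pos: [0.5726, -0.0112, 0.0197]
orientation: [[-0.192, 0.981, 0.003], [0.981, 0.192, -0.0], [-0.001, 0.003, -1.0]]
force: [-1.9, -0.2, 6.6]
gripper_width: 0.0388
gripper_force: 60.7
```

```bash
python3 - <<'E'
from h import *
plan([("up",.571,-.011,.15,11.1),("over",.5765,-.297,.15,11.1)])
E
```

```text
t 29.8 tcp [572.6 -11.2  19.7] psi 11.1 tilt 0.16 w 38.8 F 60.7
up d 0.5 -1.6 -130.3 rz -0.0 rows 3.0
over d -281.7 -49.7 -0.0 rz 0.0 rows 6.0
```

Call:
{"op": "step_arm", "data": {
  "deltas": [
    {"rotation":[0,0,0],"delta_pos":[0,0,-10],"claw":30},
    {"rotation":[0,0,0],"delta_pos":[0,0,-40],"claw":30},
    {"rotation":[0,0,0],"delta_pos":[0,0,-80],"claw":30},
    {"rotation":[0,0,0],"delta_pos":[0,0,-115],"claw":30},
    {"rotation":[0,0,0],"delta_pos":[0,0,-133],"claw":30}
  ]
}}

```text
time_s: 30.25
eef_pos: [0.5728, -0.0111, 0.1553]
orientation: [[-0.192, 0.981, 0.005], [0.981, 0.192, -0.001], [-0.001, 0.005, -1.0]]
force: [0.9, -0.9, -5.4]
gripper_width: 0.0387
gripper_force: 61.5
```

Call:
{"op": "step_arm", "data": {
  "deltas": [
    {"rotation":[0,0,0],"delta_pos":[-15,-3,0],"claw":30},
    {"rotation":[0,0,0],"delta_pos":[-45,-8,0],"claw":30},
    {"rotation":[0,0,0],"delta_pos":[-80,-14,0],"claw":30},
    {"rotation":[0,0,0],"delta_pos":[-115,-20,0],"claw":30},
    {"rotation":[0,0,0],"delta_pos":[-150,-26,0],"claw":30}
  ]
}}

```text
time_s: 30.75
eef_pos: [0.5731, -0.1649, 0.1491]
orientation: [[-0.192, 0.981, -0.002], [0.981, 0.192, 0.001], [0.001, -0.002, -1.0]]
force: [0.8, 0.9, -6.0]
gripper_width: 0.039
gripper_force: 61.5
```

Call:
{"op": "step_arm", "data": {
  "deltas": [
    {"rotation":[0,0,-0.06],"delta_pos":[-35,-6,0],"claw":30},
    {"rotation":[0,0,-0.16],"delta_pos":[-70,-12,0],"claw":30},
    {"rotation":[0,0,-0.28],"delta_pos":[-100,-18,0],"claw":30},
    {"rotation":[0,0,-0.4],"delta_pos":[-122,-22,0],"claw":30},
    {"rotation":[0,0,-0.52],"delta_pos":[-132,-24,0],"claw":30}
  ]
}}

```text
time_s: 31.25
eef_pos: [0.5744, -0.3001, 0.1488]
orientation: [[-0.656, 0.755, -0.003], [0.755, 0.656, 0.001], [0.002, -0.002, -1.0]]
force: [0.1, 0.3, -5.5]
gripper_width: 0.0384
gripper_force: 61.5
```

Call:
{"op": "step_arm", "data": {
  "deltas": [
    {"rotation":[0,0,-0.12],"delta_pos":[0,0,0],"claw":30},
    {"rotation":[0,0,-0.24],"delta_pos":[0,0,0],"claw":30},
    {"rotation":[0,0,-0.36],"delta_pos":[0,0,0],"claw":30},
    {"rotation":[0,0,-0.48],"delta_pos":[0,0,0],"claw":30},
    {"rotation":[0,0,-0.6],"delta_pos":[0,0,0],"claw":30}
  ]
}}

```text
time_s: 31.75
eef_pos: [0.5748, -0.2976, 0.1488]
orientation: [[-0.968, 0.25, -0.003], [0.25, 0.968, 0.001], [0.003, 0.001, -1.0]]
force: [0.0, 0.8, -4.3]
gripper_width: 0.0384
gripper_force: 61.6
```

Call:
{"op": "step_arm", "data": {
  "deltas": [
    {"rotation":[0,0,-0.12],"delta_pos":[0,0,0],"claw":30},
    {"rotation":[0,0,-0.24],"delta_pos":[0,0,0],"claw":30},
    {"rotation":[0,0,-0.34],"delta_pos":[0,0,0],"claw":30},
    {"rotation":[0,0,-0.409],"delta_pos":[0,0,0],"claw":30},
    {"rotation":[0,0,-0.409],"delta_pos":[0,0,0],"claw":30}
  ]
}}

```text
time_s: 32.25
eef_pos: [0.575, -0.2975, 0.149]
orientation: [[-0.988, -0.151, -0.002], [-0.151, 0.988, 0.001], [0.002, 0.002, -1.0]]
force: [0.3, -0.2, -5.5]
gripper_width: 0.0384
gripper_force: 61.6
```

Call:
{"op": "step_arm", "data": {
  "deltas": [
    {"rotation":[0,0,0],"delta_pos":[0,0,0],"claw":30},
    {"rotation":[0,0,0],"delta_pos":[0,0,0],"claw":30},
    {"rotation":[0,0,0],"delta_pos":[0,0,0],"claw":30}
  ]
}}

```text
time_s: 32.55
eef_pos: [0.5761, -0.2974, 0.1503]
orientation: [[-0.989, -0.15, -0.0], [-0.15, 0.989, 0.0], [0.0, 0.0, -1.0]]
force: [0.4, -1.1, -5.6]
gripper_width: 0.0385
gripper_force: 61.6
```

```bash
python3 - <<'E'
from h import *
plan([("down",.5765,-.297,.0347,98.7)])
p,d=eyes.snapshot("top");cv2.imwrite("pics/f1.png",cv2.resize(p[140:310,390:620],None,fx=3,fy=3)[:,:,::-1])
E
```

```text
t 32.5 tcp [ 576.1 -297.4  150.3] psi 98.6 tilt 0.03 w 38.5 F 61.6
down d -0.5 0.3 115.6 rz -0.002 rows 3.0
```

View pics/f1.png

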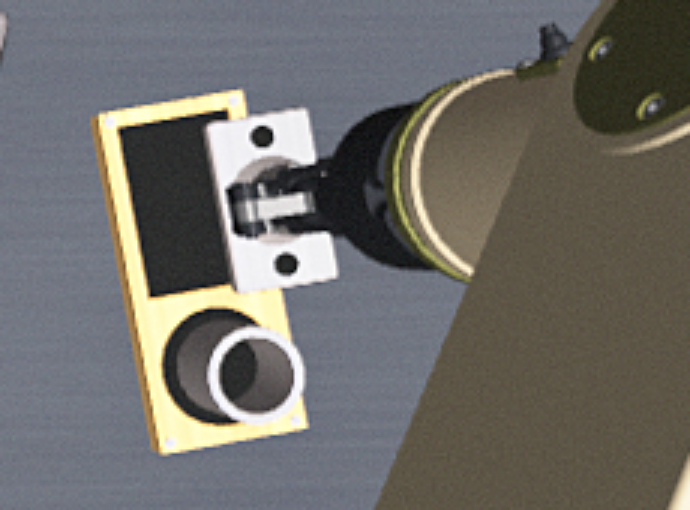

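The plate at (272,200) is parallel to the long recess, offset only by parallax. The large coupling stands in its recess.

Call:
{"op": "step_arm", "data": {
  "deltas": [
    {"rotation":[0,0,0],"delta_pos":[-0.5,0,25],"claw":30},
    {"rotation":[0,0,0],"delta_pos":[-0.5,0,60],"claw":30},
    {"rotation":[0,0,0],"delta_pos":[-0.5,0,88],"claw":30},
    {"rotation":[0,0,0],"delta_pos":[-0.5,0,103],"claw":30},
    {"rotation":[0,0,0],"delta_pos":[-0.5,0,108],"claw":30}
  ]
}}

```text
time_s: 33.1
eef_pos: [0.5754, -0.2964, 0.0403]
orientation: [[-0.989, -0.15, -0.003], [-0.15, 0.989, 0.002], [0.003, 0.002, -1.0]]
force: [-0.6, 0.6, -5.0]
gripper_width: 0.0382
gripper_force: 61.6
```

Call:
{"op": "step_arm", "data": {
  "deltas": [
    {"rotation":[0,0,0],"delta_pos":[0,0,1.5],"claw":30},
    {"rotation":[0,0,0],"delta_pos":[0,0,3],"claw":30},
    {"rotation":[0,0,0],"delta_pos":[0,0,4.5],"claw":30},
    {"rotation":[0,0,0],"delta_pos":[0,0,6],"claw":30},
    {"rotation":[0,0,0],"delta_pos":[0,0,6],"claw":30}
  ]
}}

```text
time_s: 33.6
eef_pos: [0.577, -0.2974, 0.0371]
orientation: [[-0.989, -0.151, 0.001], [-0.151, 0.989, -0.0], [-0.001, -0.0, -1.0]]
force: [0.5, 0.0, -5.8]
gripper_width: 0.0388
gripper_force: 61.6
```

Call:
{"op": "step_arm", "data": {
  "deltas": [
    {"rotation":[0,0,0],"delta_pos":[0,0,0.8],"claw":30},
    {"rotation":[0,0,0],"delta_pos":[0,0,1.6],"claw":30},
    {"rotation":[0,0,0],"delta_pos":[0,0,1.6],"claw":30}
  ]
}}

```text
time_s: 33.9
eef_pos: [0.5768, -0.2973, 0.0349]
orientation: [[-0.989, -0.151, -0.0], [-0.151, 0.989, 0.0], [0.0, 0.0, -1.0]]
force: [-0.2, -0.2, -5.3]
gripper_width: 0.0384
gripper_force: 61.6
```

Call:
{"op": "step_arm", "data": {
  "deltas": [
    {"rotation":[0,0,0],"delta_pos":[0,0,0.5],"claw":30},
    {"rotation":[0,0,0],"delta_pos":[0,0,1],"claw":30},
    {"rotation":[0,0,0],"delta_pos":[0,0,1],"claw":30}
  ]
}}

```text
time_s: 34.2
eef_pos: [0.5768, -0.2973, 0.0348]
orientation: [[-0.989, -0.151, 0.0], [-0.151, 0.989, -0.0], [-0.0, -0.0, -1.0]]
force: [-5.7, 1.9, 4.6]
gripper_width: 0.0386
gripper_force: 62.6
```

Call:
{"op": "step_arm", "data": {
  "deltas": [
    {"rotation":[0,0,0],"delta_pos":[0,0,0],"claw":50},
    {"rotation":[0,0,0],"delta_pos":[0,0,0],"claw":65},
    {"rotation":[0,0,0],"delta_pos":[0,0,0],"claw":72},
    {"rotation":[0,0,0],"delta_pos":[0,0,0],"claw":72}
  ]
}}

```text
time_s: 34.6
eef_pos: [0.577, -0.2974, 0.0342]
orientation: [[-0.989, -0.151, 0.001], [-0.151, 0.989, -0.0], [-0.0, -0.0, -1.0]]
force: [0.4, 0.8, 0.1]
gripper_width: 0.0721
gripper_force: 0.0
```

Call:
{"op": "step_arm", "data": {
  "deltas": [
    {"rotation":[0,0,0],"delta_pos":[0,0,-15],"claw":72},
    {"rotation":[0,0,0],"delta_pos":[0,0,-45],"claw":72},
    {"rotation":[0,0,0],"delta_pos":[0,0,-85],"claw":72},
    {"rotation":[0,0,0],"delta_pos":[0,0,-125],"claw":72},
    {"rotation":[0,0,0],"delta_pos":[0,0,-140],"claw":72}
  ]
}}

```text
time_s: 35.1
eef_pos: [0.5791, -0.2987, 0.1812]
orientation: [[-0.989, -0.151, 0.008], [-0.151, 0.989, -0.005], [-0.007, -0.006, -1.0]]
force: [0.6, -0.7, 1.1]
gripper_width: 0.0718
gripper_force: 0.0
```

Call:
{"op": "step_arm", "data": {
  "deltas": [
    {"rotation":[0,0,0],"delta_pos":[10,15,0],"claw":72},
    {"rotation":[0,0,0],"delta_pos":[35,50,0],"claw":72},
    {"rotation":[0,0,0],"delta_pos":[60,85,0],"claw":72},
    {"rotation":[0,0,0],"delta_pos":[85,120,0],"claw":72},
    {"rotation":[0,0,0],"delta_pos":[110,155,0],"claw":72}
  ]
}}

```text
time_s: 35.6
eef_pos: [0.4434, -0.1595, 0.1741]
orientation: [[-0.989, -0.15, 0.0], [-0.15, 0.989, -0.0], [-0.0, -0.0, -1.0]]
force: [0.4, 0.1, -0.2]
gripper_width: 0.0723
gripper_force: 0.0
```

Call:
{"op": "step_arm", "data": {
  "deltas": [
    {"rotation":[0,0,0],"delta_pos":[10,40,0],"claw":72},
    {"rotation":[0,0,0],"delta_pos":[20,80,0],"claw":72},
    {"rotation":[0,0,0],"delta_pos":[40,115,0],"claw":72},
    {"rotation":[0,0,0],"delta_pos":[50,140,0],"claw":72},
    {"rotation":[0,0,0],"delta_pos":[50,140,0],"claw":72}
  ]
}}

```text
time_s: 36.1
eef_pos: [0.3729, -0.0275, 0.1742]
orientation: [[-0.988, -0.153, 0.001], [-0.153, 0.988, 0.001], [-0.001, 0.001, -1.0]]
force: [0.4, 0.3, -0.8]
gripper_width: 0.0723
gripper_force: 0.0
```

```bash
python3 - <<'E'
from h import *
p,d=eyes.snapshot("top");cv2.imwrite("pics/end.png",p[:,:,::-1]);W=world("top",d)
plan([])
def fr(o,a):
    return np.array(o),np.array([np.cos(a),np.sin(a)])
# recess centres (world) and top heights
T=dict(flange=(.5765,-.297,.069),large=(.4673,-.3135,.071),swivel=(.612,.322,.073),small=(.5355,.304,.071),nipple=(.4697,.289,.075))
for k,(x,y,h) in T.items():
    m=((np.hypot(W[...,0]-x,W[...,1]-y)<.05)&(abs(W[...,2]-h)<.005)).astype(np.uint8)
    n,l,s,c=cv2.connectedComponentsWithStats(m);i=1+np.argmax(s[1:,4])
    (cx,cy),r=cv2.minEnclosingCircle(np.argwhere(l==i)[:,::-1].astype(np.float32))
    X=cast("top",(cx,cy),h)[0];print(k,((X[:2]-[x,y])*1000).round(1),"top z",np.median(W[l==i][:,2]).round(4),"want",h)
for k,(x,y,h) in dict(cap=(.5549,.1202,.037),tee=(.6741,-.0126,.037),tape=(.6733,-.1448,.06)).items():
    m=((np.hypot(W[...,0]-x,W[...,1]-y)<.05)&(abs(W[...,2]-h)<.006)).astype(np.uint8)
    n,l,s,c=cv2.connectedComponentsWithStats(m);i=1+np.argmax(s[1:,4])
    (cx,cy),r=cv2.minEnclosingCircle(np.argwhere(l==i)[:,::-1].astype(np.float32));print(k,((cast("top",(cx,cy),h)[0][:2]-[x,y])*1000).round(1))
p,d=eyes.snapshot("side");cv2.imwrite("pics/end2.png",cv2.resize(p[120:370,200:480],None,fx=2.3,fy=2.3)[:,:,::-1])
E
```

```text
t 36.1 tcp [373.9 -28.8 174.5] psi 98.8 tilt 0.09 w 71.7 F 0.0
flange [-2.2 -0.1] top z 0.0691 want 0.069
large [-1.6 -0.8] top z 0.0706 want 0.071
swivel [-2.6 -1.7] top z 0.0718 want 0.073
small [-0.6 -1.9] top z 0.0693 want 0.071
nipple [ 0.6 -3. ] top z 0.0741 want 0.075
cap [ 0.7 -0.8]
tee [-1. -0.]
tape [-0.3 -0.2]
```

View pics/end.png

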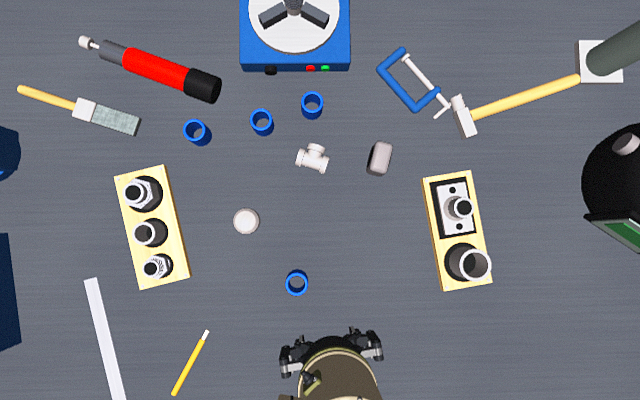

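View pics/end2.png

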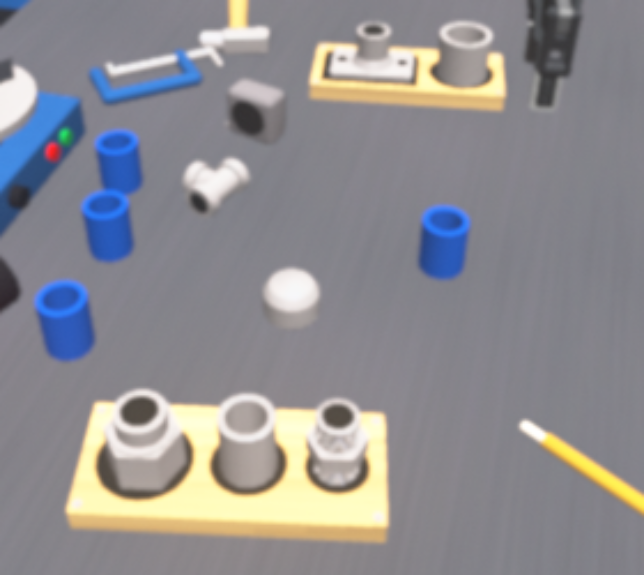

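All five fittings stand upright in their recesses: swivel nut (145,440), small coupling (246,445) and nipple (337,445) on one board, flange (373,60) and large coupling (465,55) on the other. Each is within about 3 mm of its target. The cap, tee and tape have not moved, so I hand in.

```bash
python3 -c "
from plant import job_done
print(job_done())"
```

```text
the job is handed in; nothing more can be done
None
```

I handed in both hose kits at about 36 s: all five fittings stand upright in their own recesses, each within about 3 mm of centre in the last camera check, and the cap, tee and tape measure did not move; the hand-in did not report a verdict.

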